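# Clear the lens offcuts and set out the jars

### The arm

A 6-joint arm with a two-finger parallel gripper is mounted at the origin on the work surface. World frame = base frame: x ahead of the robot, y to its left, z up, the work surface at z = 0. Lengths are in m, angles in rad, forces in N, time in s.
With the tool pointing down it reaches from about 0.3 to 0.875 m from the base axis. Payload 6.4 kg.
Tool frame: the origin (TCP) lies at the centre of the arm's flange, where the gripper is bolted on; the fingertips stand 173 mm ahead of it and the grasp point (between the pads) lies ctrl.grip_point_offset ahead of it (ctrl.grip_point_offset is the distance from the TCP to the grasp point, in m); z points along the fingers, y is the direction in which the jaws open and shut (so a half turn about z gives the same grasp; the last joint's range is limited). The gripper opens to 85 mm and grips with 20 to 120 N. Pads are 22 mm wide; open, the fingers measure 114 mm over their backs; the gripper's body (76 mm by 85 mm) begins 54 mm behind the grasp point. The pads swing forward as they close: fully open they stand 13 mm farther back than shut.
Start: joints at [-1.452, 0.181, 1.607, -0, 1.354, -0.206], TCP at [0.184, -0.545, 0.405] pointing down, gripper open.
Joint ranges: [-2.99, 2.99], [-0.89, 2.07], [0.3, 2.58], [-1.14, 4.28], [0, 2.63], [-3.12, 3.12]. Speed limits (rad/s): [2.57, 2.57, 3.01, 3.14, 3.14, 3.14].

### API

Orientations are given as a unit quaternion [w, x, y, z].
In Python, from bench import ctrl, cams, boxes_of, landmark_of gives the robot as it stands.
- The arm moves only by the shell command python3 -m handwheel 'ROWS'. ROWS is JSON, a list of rows, each an object with "offset": the shift along the tool's x, y, z in m, a list of three; "spin": the turn about the tool's z in degrees; "grip": the opening, from 0 (shut) to 1 (fully open). A call has 1 to 20 rows; each row is the pose to reach, as a shift and turn from the pose commanded when the call began, along the tool's axes at that moment; what a row does not reach only later rows make up. A row lasts 1/8 s, in which the tool goes at most 62.5 mm and 10.7 degrees, less where a joint would pass 70% of its speed; a pose out of reach is approached as far as the arm can. A call with a gripper value outside its range is refused whole. The fingers move at their own pace and stop on an object; the grip force is fixed at half the most. Time passes only in rows, so rows that repeat a pose let the fingers close. It gives the time, the measured TCP pose, the force and the opening at its end, in the units of the state.
- ctrl.get_obs(): the state, without advancing time (a new reading comes with each control period).
- cams.camera(name): name is "side" or "top" or "wrist"; returns a dict with "color" (420x560x3 uint8, red, green, blue), "camera_matrix" (3x3 intrinsics, pixels), "view" (4x4, takes a point from world to camera coordinates); the wrist camera has in their place "tool_from_camera" (4x4, takes a point from camera to tool coordinates, whose origin is the TCP and whose axes are the flange's). Camera axes: x right, y up, looking along -z (the intrinsics and any distortion apply to the point x, -y, -z); pixel columns grow to the right and rows downward; lengths in m; the calibration is good to about 2 mm. The wrist camera is an equidistant fisheye: a pixel r from the principal point sees the ray r / f radians off the axis. A picture is of the moment at which its call begins: read the wrist's pose just before it. There is no depth.
- ctrl.hand_in(): hands the job in, once; it reports no verdict.
Trained networks look in a picture, given as the dict that the camera call returned (one of the last four; its "shot" number tells which), for a name from the list of things; names that differ only in an ending like _2 or _b are one class to them, and where a whole thing is asked for, a point or a joint stands for the part that bears it (a point fixed in the world has none). Each returns a list of dicts, best first, with "confidence" (0 to 1); they miss things now and then, are a little off and sometimes report something else, mostly with a low value. They report only what shows in the picture. A call takes as long as a camera call.
- boxes_of(picture, thing): "uv" ([column, row] in pixels, amid what is visible of it).
- landmark_of(picture, thing): "uv" ([column, row] in pixels: a listed point, or the origin of a listed thing).
The state is a dict: "time_s": time; "q": joint angles; "dq": joint speeds; "joint_efforts": joint torques, N m; "eef_pos": TCP position; "eef_rot": TCP orientation; "wrist_force": force on the tool from outside, world axes, zero at the start; "torque": the same for the moment, N m; "opening": opening from 0.0 (shut) to 1.0 (fully open).
Only numpy, scipy, OpenCV 4.12 (cv2) and the standard library are available. Lean on these libraries where they do the work, as an engineer would, in place of code of your own. Each camera call takes 0.05 s, during which the arm holds its last target.

### The job

Take the scraper block by its grip and wipe every lens offcut off the low metal shelf, over its open end into the catch pan, touching the offcuts with nothing but the scraper; then stand the scraper back upright well on the orange mat. After that, stand all the white jars upright on the cleared shelf in one straight row along the middle of its length, side by side with no more than about a finger's width between neighbours. Leave the other things on the bench where they are.

Things in the scene. Friction and masses are not known exactly. Their poses are not given: they have to be found in the camera images.
- shelf: Fixed low aluminium shelf, 160 mm deep (x), 300 mm long (y), surface 70 mm above the bench. Lips 6 mm thick, 12 mm high along both long edges and the closed -y end (148 mm clear between the long lips). The +y end is open, without a lip, and drops into the grey catch pan built onto it. Origin at bench level under the shelf's centre; place and yaw vary.
- shelf_top (a point): Centre of the shelf's top surface, between the lips; same axes as the shelf (y runs along the shelf towards the open end and the pan; the open edge is at y = +150 mm, the inner face of the end lip at y = -144 mm).
- pan_in (a point): Centre of the inner floor of the grey open catch pan beyond the shelf's open end; same axes as the shelf. Inside about 188 mm (x) by 120 mm (y), floor 5 mm above the bench (65 mm below the shelf surface), side walls 90 mm and far wall 100 mm high above the bench.
- mat: Fixed thin orange rubber mat, 120 mm (x) by 180 mm (y), 3 mm thick, to the left; origin under its centre at bench level.
- scraper: Scraper, 250 g: dark steel block with flat rubber underside, 90 mm long (x), 40 mm (y), 20 mm high, and on it a centred upright wooden grip 60 mm (x) by 26 mm (y), from 20 to 66 mm above the underside. Origin at the centre of the underside, z up; same after half a turn. Stands upright on the orange mat at the start.
- chip1: Loose brown tinted-glass lens offcut, a flat crescent about 46 x 20 mm and 7 mm thick, 12 g, lying on the shelf; origin at the centre of its underside. May be absent (four or five are present).
- chip2: Loose brown tinted-glass lens offcut, a flat crescent about 46 x 20 mm and 7 mm thick, 12 g, lying on the shelf; origin at the centre of its underside. May be absent (four or five are present).
- chip3: Loose brown tinted-glass lens offcut, a flat crescent about 46 x 20 mm and 7 mm thick, 12 g, lying on the shelf; origin at the centre of its underside. May be absent (four or five are present).
- chip4: Loose brown tinted-glass lens offcut, a flat crescent about 46 x 20 mm and 7 mm thick, 12 g, lying on the shelf; origin at the centre of its underside. May be absent (four or five are present).
- chip5: Loose brown tinted-glass lens offcut, a flat crescent about 46 x 20 mm and 7 mm thick, 12 g, lying on the shelf; origin at the centre of its underside. May be absent (four or five are present).
- jar1: Round white plastic jar with a grey screw lid, closed: 56 mm in diameter (lid 55 mm, from 44 mm up), 62 mm tall, about 150 g with a heavy bottom, standing on the bench; origin at the centre of its underside, z up its axis. May be absent (three or four are present).
- jar2: Round white plastic jar with a grey screw lid, closed: 56 mm in diameter (lid 55 mm, from 44 mm up), 62 mm tall, about 150 g with a heavy bottom, standing on the bench; origin at the centre of its underside, z up its axis. May be absent (three or four are present).
- jar3: Round white plastic jar with a grey screw lid, closed: 56 mm in diameter (lid 55 mm, from 44 mm up), 62 mm tall, about 150 g with a heavy bottom, standing on the bench; origin at the centre of its underside, z up its axis. May be absent (three or four are present).
- jar4: Round white plastic jar with a grey screw lid, closed: 56 mm in diameter (lid 55 mm, from 44 mm up), 62 mm tall, about 150 g with a heavy bottom, standing on the bench; origin at the centre of its underside, z up its axis. May be absent (three or four are present).
- spray: Bystander: slim upright bottle with black cap, 38 mm in diameter, 100 mm tall; origin under its centre. Leave alone.
- carton: Bystander: small cardboard carton 64 x 64 x 30 mm lying flat; origin under its centre. Leave alone.
- spectacles: Bystander: red spectacles lying flat near the robot, 150 x 140 x 9 mm; origin at the middle of the lenses, its side arms along +x. Leave alone.
- driver: Bystander: screwdriver 160 mm long lying on the bench near the robot. Leave alone.
- case: Bystander: open black spectacle case, 70 (x) x 165 (y) x 30 mm with a raised lid up to about 90 mm, on the far left; origin under its centre. Leave alone.

How it is judged:
On the way, in this order (a step that is already met when the one before it is completed fails the run):
1. all offcuts wiped off the shelf into the catch pan (x of chip1 in the frame of pan_in between -0.1 and 0.1 m and y of chip1 in the frame of pan_in between -0.062 and 0.062 m and z of each of chip1, chip2, chip3, chip4, chip5 in the frame of pan_in below 0.045 m and x of chip2 in the frame of pan_in between -0.1 and 0.1 m and y of chip2 in the frame of pan_in between -0.062 and 0.062 m and x of chip3 in the frame of pan_in between -0.1 and 0.1 m and y of chip3 in the frame of pan_in between -0.062 and 0.062 m and x of chip4 in the frame of pan_in between -0.1 and 0.1 m and y of chip4 in the frame of pan_in between -0.062 and 0.062 m and x of chip5 in the frame of pan_in between -0.1 and 0.1 m and y of chip5 in the frame of pan_in between -0.062 and 0.062 m), for 0.2 s.
2. the scraper stands upright on the orange mat, released (x of scraper in the frame of mat between -0.05 and 0.05 m and y of scraper in the frame of mat between -0.075 and 0.075 m and z of scraper in the frame of mat below 0.009 m and angle between scraper's own z axis and vertical below 0.1 rad and linear speed of scraper below 0.02 m/s and contact force between the fingers and scraper below 0.1 N), for 0.2 s.
3. all jars stand in one close row along the middle of the shelf (x of jar1 in the frame of shelf_top between -0.018 and 0.018 m and y of jar1 in the frame of shelf_top between -0.13 and 0.135 m and z of jar1 in the frame of shelf_top between -0.005 and 0.006 m and angle between each of jar1, jar2, jar3, jar4's own z axis and vertical below 0.1 rad and linear speed of each of jar1, jar2, jar3, jar4 below 0.02 m/s and contact force between the fingers and jar1 below 0.1 N and x of jar2 in the frame of shelf_top between -0.018 and 0.018 m and y of jar2 in the frame of shelf_top between -0.13 and 0.135 m and z of jar2 in the frame of shelf_top between -0.005 and 0.006 m and contact force between the fingers and jar2 below 0.1 N and x of jar3 in the frame of shelf_top between -0.018 and 0.018 m and y of jar3 in the frame of shelf_top between -0.13 and 0.135 m and z of jar3 in the frame of shelf_top between -0.005 and 0.006 m and contact force between the fingers and jar3 below 0.1 N and x of jar4 in the frame of shelf_top between -0.018 and 0.018 m and y of jar4 in the frame of shelf_top between -0.13 and 0.135 m and z of jar4 in the frame of shelf_top between -0.005 and 0.006 m and contact force between the fingers and jar4 below 0.1 N and (horizontal distance between jar1 and jar2 below 0.085 m or horizontal distance between jar1 and jar3 below 0.085 m or horizontal distance between jar1 and jar4 below 0.085 m) and (horizontal distance between jar2 and jar1 below 0.085 m or horizontal distance between jar2 and jar3 below 0.085 m or horizontal distance between jar2 and jar4 below 0.085 m) and (horizontal distance between any of jar1, jar2 and jar3 below 0.085 m or horizontal distance between any of jar1, jar2 and jar4 below 0.085 m) and (horizontal distance between jar3 and jar1 below 0.085 m or horizontal distance between jar3 and jar2 below 0.085 m or horizontal distance between jar3 and jar4 below 0.085 m) and (horizontal distance between any of jar1, jar3 and jar2 below 0.085 m or horizontal distance between any of jar1, jar3 and jar4 below 0.085 m) and (horizontal distance between any of jar2, jar3 and jar1 below 0.085 m or horizontal distance between any of jar2, jar3 and jar4 below 0.085 m) and horizontal distance between any of jar1, jar2, jar3 and jar4 below 0.085 m), for 0.2 s.
At the end, for the whole second after the job is handed in: Every offcut in the pan; scraper upright on the mat, centre within 50 mm (x) and 75 mm (y) of the mat's; every jar upright on the shelf within 18 mm of its lengthwise centreline, in one unbroken row, neighbours' centres under 85 mm apart (gaps under 29 mm); all released, at rest (all of step 1 and all of step 2 and all of step 3); the robot touches nothing.
It fails at once if the fingers, the arm or a jar touch an offcut ((contact force between the fingers and chip1 above 0.5 N or contact force between the fingers and chip2 above 0.5 N or contact force between the fingers and chip3 above 0.5 N or contact force between the fingers and chip4 above 0.5 N or contact force between the fingers and chip5 above 0.5 N) or (contact force between the arm and chip1 above 0.5 N or contact force between the arm and chip2 above 0.5 N or contact force between the arm and chip3 above 0.5 N or contact force between the arm and chip4 above 0.5 N or contact force between the arm and chip5 above 0.5 N) or (contact force between jar1 and chip1 above 0.5 N or contact force between jar1 and chip2 above 0.5 N or contact force between jar1 and chip3 above 0.5 N or contact force between jar1 and chip4 above 0.5 N or contact force between jar1 and chip5 above 0.5 N) or (contact force between jar2 and chip1 above 0.5 N or contact force between jar2 and chip2 above 0.5 N or contact force between jar2 and chip3 above 0.5 N or contact force between jar2 and chip4 above 0.5 N or contact force between jar2 and chip5 above 0.5 N) or (contact force between jar3 and chip1 above 0.5 N or contact force between jar3 and chip2 above 0.5 N or contact force between jar3 and chip3 above 0.5 N or contact force between jar3 and chip4 above 0.5 N or contact force between jar3 and chip5 above 0.5 N) or (contact force between jar4 and chip1 above 0.5 N or contact force between jar4 and chip2 above 0.5 N or contact force between jar4 and chip3 above 0.5 N or contact force between jar4 and chip4 above 0.5 N or contact force between jar4 and chip5 above 0.5 N)).
It fails at once if a bystander is shifted by more than 30 mm (distance of any of spray, carton, spectacles, driver, case from where it was at the start of the episode above 0.03 m).
Of jar1, jar2, jar3, jar4 only 3 to 4 are there at a start; the rules pass over those that are not, and their reading is None.
Of chip1, chip2, chip3, chip4, chip5 only 4 to 5 are there at a start; the rules pass over those that are not, and their reading is None.
At some moment in a run one of jar1, jar2, jar3, jar4, scraper may be knocked a few centimetres aside while the robot is not near it.
It also fails if it takes over 210 s, if anything falls off the work surface, if the arm or the gripper's body presses on something with over 40 N, if the wrist force passes 120 N, or if a joint passes its speed limit or range.

## Working session

There is one attempt and no reset: what is moved stays moved. The work goes in short steps, Python scripts to look and compute and a shell command to move; the robot and the scene stay as the last step left them, time stands still between calls to the robot, and variables do not carry over. Pictures are saved under pics/ and viewed, and the job is handed in when it is done.

```bash
ls -la; mkdir -p pics
cat > h.py <<'E'
import numpy as np, cv2
from bench import ctrl, cams, boxes_of, landmark_of
from scipy.spatial.transform import Rotation as R
def rot(q): return R.from_quat([q[1],q[2],q[3],q[0]]).as_matrix()
def ray(p,uv,obs=None):
    K=np.array(p["camera_matrix"])
    if "view" in p:
        a=(uv[0]-K[0,2])/K[0,0]; b=(uv[1]-K[1,2])/K[1,1]
        d=np.array([a,-b,-1.]); V=np.array(p["view"]); Rm=V[:3,:3].T
        return -Rm@V[:3,3], Rm@d
    a=(uv[0]-K[0,2])/K[0,0]; b=(uv[1]-K[1,2])/K[1,1]
    r=np.hypot(a,b); s=np.sin(r)/r if r>1e-9 else 1
    d=np.array([a*s,-b*s,-np.cos(r)]); T=np.array(p["tool_from_camera"])
    Re=rot(obs["eef_rot"]); 
    return Re@T[:3,3]+np.array(obs["eef_pos"]), Re@T[:3,:3]@d
def at(p,uv,z,obs=None):
    o,d=ray(p,uv,obs); return o+d*(z-o[2])/d[2]
def proj(p,X,obs=None):
    K=np.array(p["camera_matrix"])
    if "view" in p:
        V=np.array(p["view"]); c=V[:3,:3]@X+V[:3,3]
        return np.array([K[0,2]+K[0,0]*c[0]/-c[2],K[1,2]+K[1,1]*-c[1]/-c[2]])
    T=np.array(p["tool_from_camera"]); t=rot(obs["eef_rot"]).T@(np.array(X)-obs["eef_pos"])
    c=T[:3,:3].T@(t-T[:3,3]); n=np.hypot(c[0],c[1]); th=np.arctan2(n,-c[2])
    return np.array([K[0,2]+K[0,0]*th*c[0]/n,K[1,2]+K[1,1]*th*-c[1]/n])
def save(p,n): cv2.imwrite(f"pics/{n}.png",cv2.cvtColor(p["color"],cv2.COLOR_RGB2BGR))
E
python3 - <<'E'
from h import *
o=ctrl.get_obs(); print(o, ctrl.grip_point_offset)
for n in ["top","side","wrist"]:
    o=ctrl.get_obs(); p=cams.camera(n); save(p,n+"0")
    print(n,p["camera_matrix"],[k for k in p], p.get("view",p.get("tool_from_camera")))
    for t in ["shelf_top","pan_in","mat","scraper","chip1","jar1","spray","carton","spectacles","driver","case"]:
        l=landmark_of(p,t)[:6]; print(t,[(np.round(x["uv"],1).tolist(),round(x["confidence"],2),np.round(at(p,x["uv"],0.07 if t in("shelf_top","chip1") else 0.0,o),3).tolist()) for x in l])
E
```

```text
total 12
drwxr-xr-x  3 agent agent 4096 Dec  7 15:18 .
drwxr-xr-x 23 root  root  4096 Dec  7 15:18 ..
drwxr-xr-x  2 agent agent 4096 Dec  7 15:18 pics
{'time_s': 0.0, 'q': array([-1.45228997e+00,  1.81568727e-01,  1.60797745e+00, -2.51110376e-06,
        1.35379213e+00, -2.06296870e-01]), 'dq': array([ 0.00042113,  0.00084246, -0.00086247, -0.00051604,  0.00103971,
        0.0005533 ]), 'joint_efforts': array([ 8.75640671e-05, -4.44869006e+01, -3.51336908e+01, -2.06644281e-04,
        8.84516659e-03,  1.84827871e-05]), 'eef_pos': array([ 0.18348419, -0.54468494,  0.40378308]), 'eef_rot': array([-8.72038330e-04,  9.86841396e-01,  1.61688891e-01,  3.70758981e-05]), 'wrist_force': array([ 0.5532532 , -0.20179783, -1.34265179]), 'torque': array([0.00358002, 0.0131591 , 0.03109366]), 'opening': 1.0002640892543078} 0.1547
top [[486.48281894   0.         272.78716838]
 [  0.         486.48281894 203.82405856]
 [  0.           0.           1.        ]] ['color', 'camera_matrix', 'view', 'shot'] [[-9.76605431e-04 -9.99873568e-01 -1.58712051e-02  7.04429165e-02]
 [ 9.87791420e-01 -3.43696728e-
[... 2647 characters left out ...]
[343.6, 273.0], 0.72, [0.333, 0.177, -0.0]), ([210.5, 372.1], 0.69, [0.512, 0.522, 0.0]), ([228.9, 220.2], 0.17, [0.664, 0.066, 0.0])]
wrist [[325.1922621    0.         279.34974025]
 [  0.         325.1922621  213.88670889]
 [  0.           0.           1.        ]] ['color', 'camera_matrix', 'tool_from_camera', 'shot'] [[-3.27729317e-04  9.50171243e-01  3.11728248e-01  7.98431644e-02]
 [ 9.99999871e-01  1.90071837e-04  4.71976736e-04  4.02541119e-04]
 [ 3.89207962e-04  3.11728363e-01 -9.50171183e-01  3.13613517e-02]
 [ 0.00000000e+00  0.00000000e+00  0.00000000e+00  1.00000000e+00]]
shelf_top []
pan_in []
mat []
scraper []
chip1 []
jar1 []
spray []
carton []
spectacles []
driver []
case []
```

Run:
```python
import cv2
a=cv2.imread("pics/top0.png")[110:290,90:440]; cv2.imwrite("pics/top0z.png",cv2.resize(a,(800,411),interpolation=cv2.INTER_CUBIC))
a=cv2.imread("pics/side0.png")[120:420,150:450]; cv2.imwrite("pics/side0z.png",cv2.resize(a,(600,600),interpolation=cv2.INTER_CUBIC))
```

```text
(no output)
```

View pics/top0z.png

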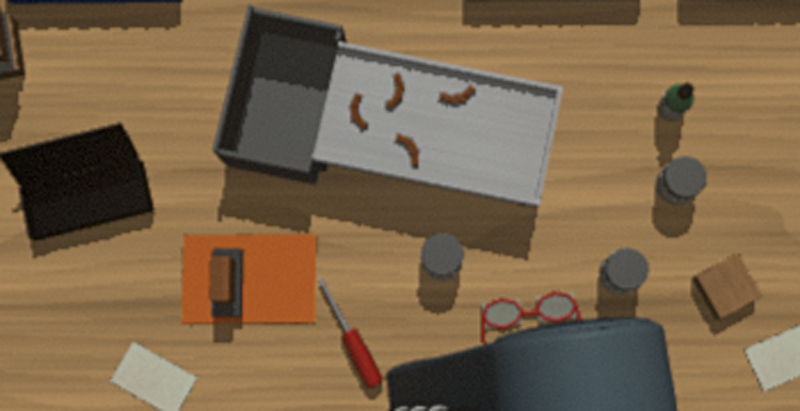

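View pics/side0z.png

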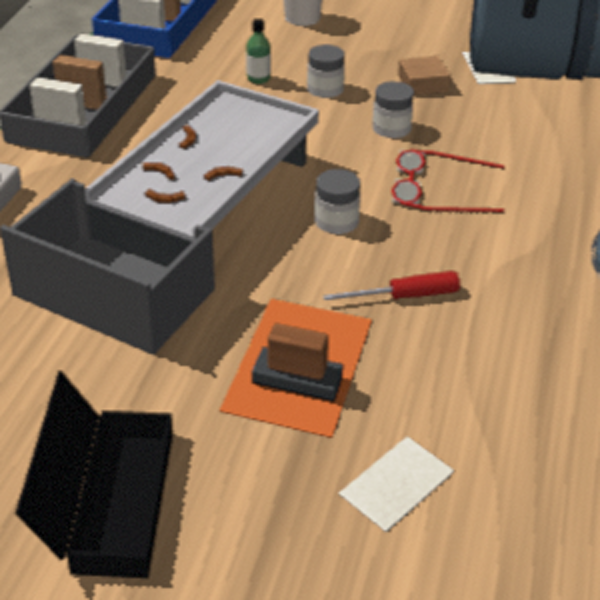

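The top view (zoomed) shows four crescents on the shelf, three jars, and the scraper on the mat with its long side roughly along world x. Next I'll fit the shelf, mat and scraper outlines.

```bash
cat > fit.py <<'E'
from h import *
from scipy.optimize import least_squares
def pose(P,pts):
    c,s=np.cos(P[2]),np.sin(P[2]); return np.c_[P[0]+c*pts[:,0]-s*pts[:,1],P[1]+s*pts[:,0]+c*pts[:,1],pts[:,2]]
SH=np.array([[-.08,-.15,.082],[.08,-.15,.082],[.08,.15,.082],[-.08,.15,.082]])
E
python3 - <<'E'
from fit import *
pt=cams.camera("top"); ps=cams.camera("side")
z=lambda l:[(90+a*.4375,110+b*.4375) for a,b in l]
uvt=z([(540,205),(561,88),(340,42),(313,160)])
uvs=[(150+a/2,120+b/2) for a,b in [(318,110),(219,85),(90,190),(200,234)]]
f=lambda P:np.r_[[ (proj(pt,X)-u) for X,u in zip(pose(P,SH),uvt)]+[(proj(ps,X)-u) for X,u in zip(pose(P,SH),uvs)]].ravel()
r=least_squares(f,[.607,.043,-.2],loss="soft_l1"); print(r.x,np.round(r.fun.reshape(-1,2),1).tolist())
# individually
for k,p,u in(("t",pt,uvt),("s",ps,uvs)):
    q=least_squares(lambda P:np.r_[[proj(p,X)-v for X,v in zip(pose(P,SH),u)]].ravel(),[.607,.043,-.2]); print(k,q.x)
# scraper: grip-top region brown & mat corners colour based
for n,p in(("top",pt),("side",ps)):
    hsv=cv2.cvtColor(p["color"],cv2.COLOR_RGB2HSV)
    m=((hsv[...,0]>5)&(hsv[...,0]<14)&(hsv[...,1]>190)&(hsv[...,2]>150)).astype(np.uint8)
    n_,l,st,c=cv2.connectedComponentsWithStats(m); i=1+np.argmax(st[1:,4]); 
    cn=cv2.findContours((l==i).astype(np.uint8),0,2)[0][0]; b=cv2.approxPolyDP(cv2.convexHull(cn),4,True)[:,0]
    print(n,"mat",st[i],[np.round(at(p,x,.003)[:2],3).tolist() for x in b], np.mean([at(p,x,.003)[:2] for x in b],0))
E
python3 - <<'E'
import cv2
a=cv2.imread("pics/top0.png")[205:260,160:235]; cv2.imwrite("pics/t_mat.png",cv2.resize(a,None,fx=8,fy=8,interpolation=cv2.INTER_CUBIC))
a=cv2.imread("pics/side0.png")[260:345,255:345]; cv2.imwrite("pics/s_mat.png",cv2.resize(a,None,fx=7,fy=7,interpolation=cv2.INTER_CUBIC))
E
```

```text
[ 0.59540942  0.04337049 -0.20535207] [[-0.2, 0.4], [0.7, -0.5], [-1.1, 0.4], [-0.8, -0.0], [1.5, -0.2], [-0.1, -2.3], [-1.5, 0.1], [0.2, -1.7]]
t [ 0.59564458  0.04231838 -0.20792754]
s [ 0.59410759  0.04694295 -0.20069701]
top mat [ 170  213   58   39 1637] [[0.457, 0.211], [0.346, 0.213], [0.344, 0.384], [0.458, 0.385]] [0.4010838  0.29817311]Traceback (most recent call last):
  File "<stdin>", line 15, in <module>
    return _wrapfunc(a, 'argmax', axis=axis, out=out, **kwds)
    return bound(*args, **kwds)
ValueError: attempt to get argmax of an empty sequence
```

View pics/t_mat.png

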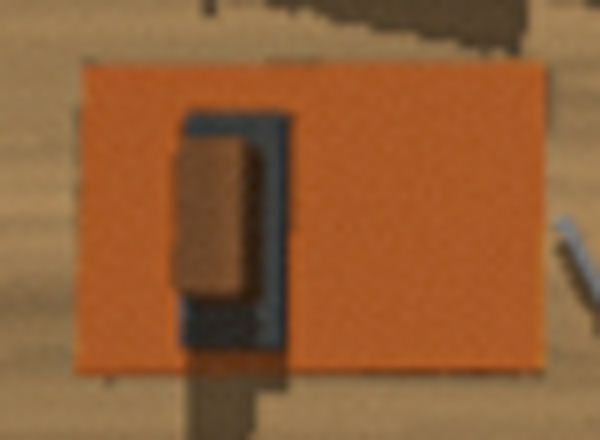

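View pics/s_mat.png

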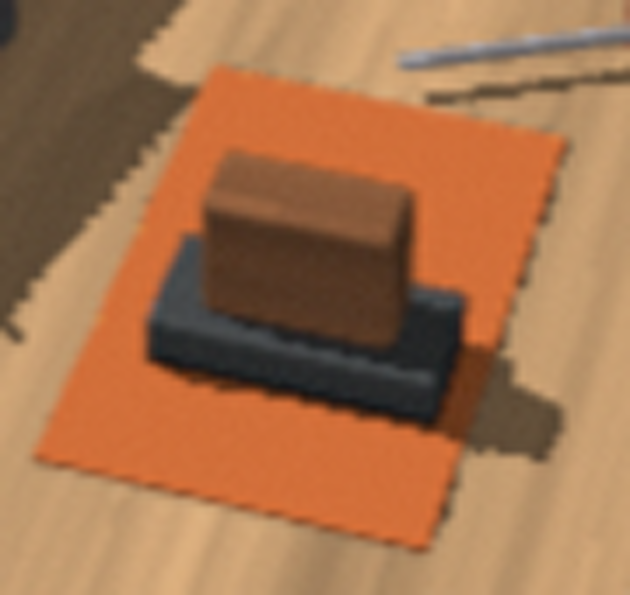

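```bash
cat >> h.py <<'E'
SH=(0.5954,0.0434,-0.205)   # shelf x,y,yaw
def shelf2w(x,y):
    c,s=np.cos(SH[2]),np.sin(SH[2]); return np.array([SH[0]+c*x-s*y,SH[1]+s*x+c*y])
def w2shelf(X):
    c,s=np.cos(SH[2]),np.sin(SH[2]); d=np.array(X[:2])-SH[:2]; return np.array([c*d[0]+s*d[1],-s*d[0]+c*d[1]])
def toolyaw(o): 
    Rm=rot(o["eef_rot"]); return np.arctan2(Rm[1,0],Rm[0,0])
def go(x,y,zg,yaw,o=None):
    """offset & spin for grasp point at world x,y,zg with tool-x direction yaw (mod pi)"""
    o=o or ctrl.get_obs(); Rm=rot(o["eef_rot"]); 
    d=Rm.T@(np.array([x,y,zg+ctrl.grip_point_offset])-o["eef_pos"])
    s=-(yaw-toolyaw(o)); s=(s+np.pi/2)%np.pi-np.pi/2
    return np.round(d,4).tolist(), round(np.degrees(s),1)
E
python3 - <<'E'
from h import *
pt=cams.camera("top"); ps=cams.camera("side")
print(at(pt,(186.1,232),.069), at(pt,((187+285)/16+160,(113+347)/16+205),.015))
print(at(ps,(255+308/7,260+198/7),.069), toolyaw(ctrl.get_obs()))
chips=[(268.8,176.5),(287.1,153.7),(265.2,153.2),(247.6,160.5)]
for c in chips: print(w2shelf(at(pt,c,.073)))
for u in [(386.9,189.2),(283.5,224.8),(362.5,228.7)]: print("j",at(pt,u,0))
print(go(.45,-.2,.25,0)); print(go(.4,.31,.15,0))
E
```

```text
[0.39506481 0.32342787 0.069     ] [0.39505795 0.32343679 0.015     ]
[0.39744335 0.32562726 0.069     ] 0.3248232739012352
[-0.04270922  0.02911241]
[ 0.0364252  -0.01035618]
[0.02492131 0.05421128]
[-0.0075106   0.10119579]
j [ 0.53344363 -0.28386309  0.        ]
j [0.42336757 0.0370923  0.        ]
j [ 0.41068197 -0.2047931   0.        ]
([0.3626, -0.2419, -0.0], np.float64(18.6))
([0.478, -0.7411, 0.1], np.float64(18.6))
```

```bash
R='{"offset":[0.363,-0.242,0],"spin":18.6,"grip":1}'; python3 -m handwheel '[{"offset":[0.363,-0.242,0],"spin":18.6,"grip":1},{"offset":[0.363,-0.242,0],"spin":18.6,"grip":1},{"offset":[0.363,-0.242,0],"spin":18.6,"grip":1},{"offset":[0.363,-0.242,0],"spin":18.6,"grip":1},{"offset":[0.363,-0.242,0],"spin":18.6,"grip":1},{"offset":[0.363,-0.242,0],"spin":18.6,"grip":1},{"offset":[0.363,-0.242,0],"spin":18.6,"grip":1},{"offset":[0.363,-0.242,0],"spin":18.6,"grip":1},{"offset":[0.363,-0.242,0],"spin":18.6,"grip":1}]'
python3 - <<'E'
from h import *
print(go(.397,.324,.17,0),ctrl.get_obs()["q"])
E
```

```text
time_s: 3.12
eef_pos: [0.4502, -0.1998, 0.4047]
eef_rot: [0.0, 1.0, 0.001, -0.0]
wrist_force: [-0.5, -0.3, 0.7]
opening: 0.999
([-0.0525, -0.5239, 0.0798], np.float64(0.1)) [-6.58963439e-01 -6.38704170e-03  1.80897382e+00 -5.52002283e-04
  1.33899908e+00  9.10687595e-01]
```

```bash
python3 -m handwheel '[{"offset":[-0.052,-0.524,0.04],"spin":0,"grip":1},{"offset":[-0.052,-0.524,0.04],"spin":0,"grip":1},{"offset":[-0.052,-0.524,0.04],"spin":0,"grip":1},{"offset":[-0.052,-0.524,0.04],"spin":0,"grip":1},{"offset":[-0.052,-0.524,0.04],"spin":0,"grip":1},{"offset":[-0.052,-0.524,0.08],"spin":0,"grip":1},{"offset":[-0.052,-0.524,0.08],"spin":0,"grip":1},{"offset":[-0.052,-0.524,0.08],"spin":0,"grip":1},{"offset":[-0.052,-0.524,0.08],"spin":0,"grip":1},{"offset":[-0.052,-0.524,0.08],"spin":0,"grip":1},{"offset":[-0.052,-0.524,0.08],"spin":0,"grip":1}]'
python3 - <<'E'
from h import *
o=ctrl.get_obs(); p=cams.camera("wrist")
for t in ["scraper","mat"]:
  for x in landmark_of(p,t): print(t,x,at(p,x["uv"],0.003,o))
im=cv2.cvtColor(p["color"],cv2.COLOR_RGB2BGR)
s=np.array([.397,.324])
for z,w,h in((.069,.03,.013),(.023,.045,.02),(.003,.045,.02)):
    q=np.array([proj(p,np.r_[s+[a*w,b*h],z],o) for a,b in((1,1),(1,-1),(-1,-1),(-1,1))])
    cv2.polylines(im,[np.int32(q)],True,(0,255,0),1)
q=np.array([proj(p,np.r_[[.401,.298]+np.array([a*.06,b*.09]),.003],o) for a,b in((1,1),(1,-1),(-1,-1),(-1,1))]);cv2.polylines(im,[np.int32(q)],True,(255,0,0),1)
cv2.imwrite("pics/w1.png",im)
E
```

```text
time_s: 4.5
eef_pos: [0.3991, 0.3227, 0.3248]
eef_rot: [0.0, 1.0, -0.001, 0.0]
wrist_force: [1.5, -1.3, 0.0]
opening: 0.999
scraper {'uv': [279.5, 197.8], 'confidence': 0.63} [0.3994434  0.32209894 0.003     ]
mat {'uv': [306.4, 191.5], 'confidence': 0.69} [0.40546006 0.29726898 0.003     ]
mat {'uv': [278.0, 200.9], 'confidence': 0.68} [0.39646184 0.32349707 0.003     ]
```

View pics/w1.png

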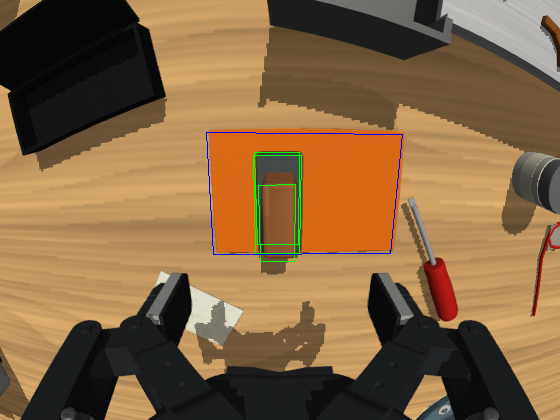

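Run:
```python
from h import *
print(go(.397,.3235,.051,0))
```

```text
([-0.0021, -0.0007, 0.1195], np.float64(-0.1))
```

```bash
python3 -m handwheel '[{"offset":[-0.002,-0.001,0.04],"spin":0,"grip":1},{"offset":[-0.002,-0.001,0.08],"spin":0,"grip":1},{"offset":[-0.002,-0.001,0.105],"spin":0,"grip":1},{"offset":[-0.002,-0.001,0.1195],"spin":0,"grip":1},{"offset":[-0.002,-0.001,0.1195],"spin":0,"grip":1},{"offset":[-0.002,-0.001,0.1195],"spin":0,"grip":0},{"offset":[-0.002,-0.001,0.1195],"spin":0,"grip":0},{"offset":[-0.002,-0.001,0.1195],"spin":0,"grip":0},{"offset":[-0.002,-0.001,0.1195],"spin":0,"grip":0},{"offset":[-0.002,-0.001,0.1195],"spin":0,"grip":0},{"offset":[-0.002,-0.001,0.1195],"spin":0,"grip":0},{"offset":[-0.002,-0.001,0.1195],"spin":0,"grip":0},{"offset":[-0.002,-0.001,0.1195],"spin":0,"grip":0}]'
```

```text
time_s: 6.28
eef_pos: [0.3966, 0.3254, 0.2059]
eef_rot: [-0.0, 1.0, 0.0, 0.001]
wrist_force: [-0.7, -0.8, 5.9]
opening: 0.297
```

```bash
python3 - <<'E'
from h import *
print(go(*shelf2w(.026,-.085),.40-.1547,-.205), shelf2w(.026,-.085), shelf2w(.026,.185))
E
python3 -m handwheel '[{"offset":[0,0,-0.04],"spin":0,"grip":0},{"offset":[0,0,-0.10],"spin":0,"grip":0},{"offset":[0,0,-0.16],"spin":0,"grip":0},{"offset":[0,0,-0.194],"spin":0,"grip":0},{"offset":[0,0,-0.194],"spin":0,"grip":0}]'
```

```text
([0.2071, 0.3705, -0.194], np.float64(11.8)) [ 0.60355238 -0.04511293] [0.65851551 0.21923354]
time_s: 6.9
eef_pos: [0.3967, 0.3256, 0.4018]
eef_rot: [-0.001, 1.0, 0.0, 0.003]
wrist_force: [0.1, -0.3, -3.2]
opening: 0.297
```

```bash
python3 -m handwheel '[{"offset":[0.207,0.371,0],"spin":11.8,"grip":0},{"offset":[0.207,0.371,0],"spin":11.8,"grip":0},{"offset":[0.207,0.371,0],"spin":11.8,"grip":0},{"offset":[0.207,0.371,0],"spin":11.8,"grip":0},{"offset":[0.207,0.371,0],"spin":11.8,"grip":0},{"offset":[0.207,0.371,0],"spin":11.8,"grip":0},{"offset":[0.207,0.371,0],"spin":11.8,"grip":0},{"offset":[0.207,0.371,0],"spin":11.8,"grip":0},{"offset":[0.207,0.371,0],"spin":11.8,"grip":0},{"offset":[0.207,0.371,0],"spin":11.8,"grip":0},{"offset":[0.207,0.371,0],"spin":11.8,"grip":0}]'
python3 - <<'E'
from h import *
o=ctrl.get_obs(); p=cams.camera("wrist"); save(p,"w2"); p=cams.camera("side"); cv2.imwrite("pics/s2.png",cv2.cvtColor(cv2.resize(p["color"][100:340,140:420],None,fx=2.5,fy=2.5),cv2.COLOR_RGB2BGR))
print(go(*shelf2w(.026,-.085),.275-.1547,-.205))
E
```

```text
time_s: 8.28
eef_pos: [0.6029, -0.0445, 0.399]
eef_rot: [-0.0, 0.995, -0.102, -0.0]
wrist_force: [0.0, 0.2, -2.7]
opening: 0.295
([0.0005, 0.0002, 0.1244], np.float64(0.0))
```

View pics/w2.png

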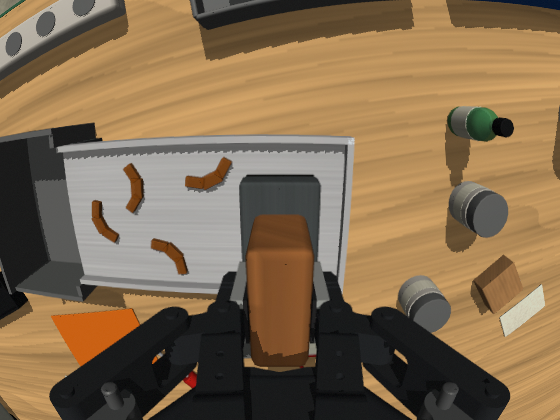

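View pics/s2.png

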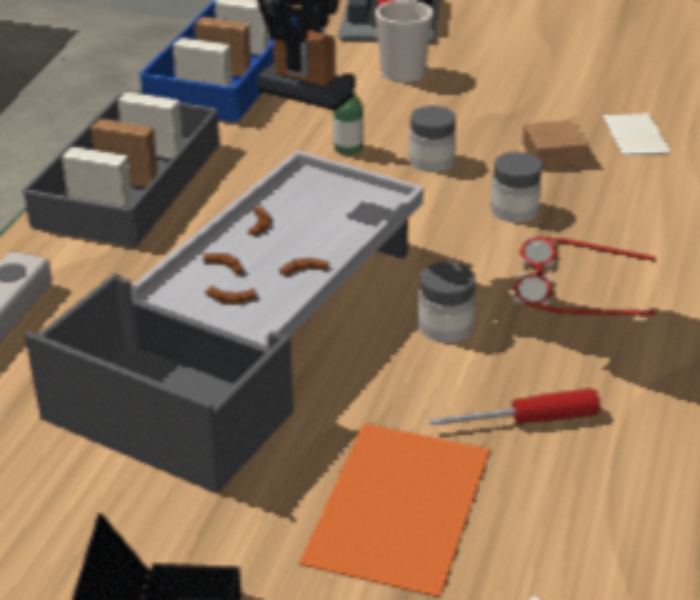

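```bash
python3 -m handwheel '[{"offset":[0,0.012,0.05],"spin":0,"grip":0},{"offset":[0,0.012,0.09],"spin":0,"grip":0},{"offset":[0,0.012,0.115],"spin":0,"grip":0},{"offset":[0,0.012,0.124],"spin":0,"grip":0},{"offset":[0,0.012,0.124],"spin":0,"grip":0},{"offset":[0,0.012,0.124],"spin":0,"grip":0},{"offset":[0,0.012,0.124],"spin":0,"grip":0}]'
python3 - <<'E'
from h import *
o=ctrl.get_obs(); p=cams.camera("wrist"); save(p,"w3"); p=cams.camera("side"); cv2.imwrite("pics/s3.png",cv2.cvtColor(cv2.resize(p["color"][100:300,170:370],None,fx=3,fy=3),cv2.COLOR_RGB2BGR))
print(go(*shelf2w(.026,-.097),.275-.1547,-.205))
E
```

```text
time_s: 9.25
eef_pos: [0.6013, -0.0575, 0.2766]
eef_rot: [0.0, 0.995, -0.103, 0.001]
wrist_force: [-0.7, 0.6, -3.0]
opening: 0.298
([-0.0001, -0.0007, 0.0011], np.float64(-0.0))
```

View pics/w3.png

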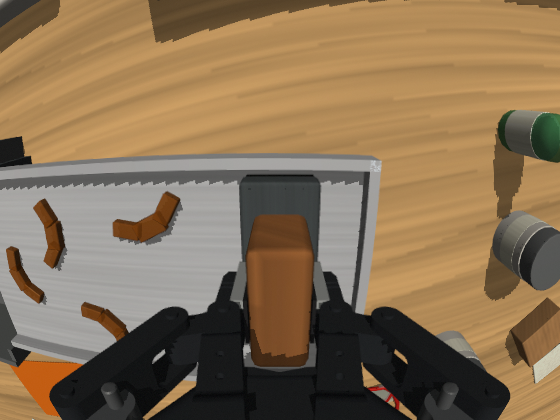

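View pics/s3.png

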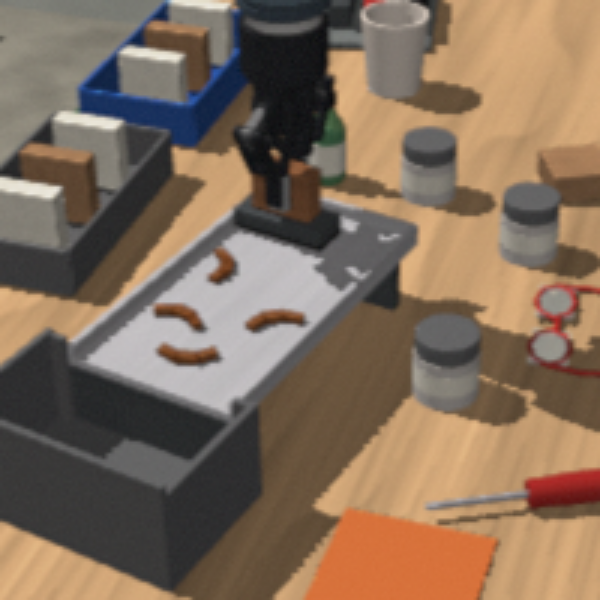

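```bash
python3 -m handwheel '[{"offset":[-0.002,0,0.0015],"spin":0,"grip":0},{"offset":[-0.002,-0.015,0.0015],"spin":0,"grip":0},{"offset":[-0.002,-0.03,0.0015],"spin":0,"grip":0},{"offset":[-0.002,-0.045,0.0015],"spin":0,"grip":0},{"offset":[-0.002,-0.06,0.0015],"spin":0,"grip":0},{"offset":[-0.002,-0.075,0.0015],"spin":0,"grip":0},{"offset":[-0.002,-0.09,0.0015],"spin":0,"grip":0},{"offset":[-0.002,-0.105,0.0015],"spin":0,"grip":0},{"offset":[-0.002,-0.12,0.0015],"spin":0,"grip":0},{"offset":[-0.002,-0.135,0.0015],"spin":0,"grip":0},{"offset":[-0.002,-0.15,0.0015],"spin":0,"grip":0},{"offset":[-0.002,-0.165,0.0015],"spin":0,"grip":0},{"offset":[-0.002,-0.18,0.0015],"spin":0,"grip":0}]'
python3 - <<'E'
from h import *
o=ctrl.get_obs(); p=cams.camera("wrist"); save(p,"w4"); p=cams.camera("side"); cv2.imwrite("pics/s4.png",cv2.cvtColor(cv2.resize(p["color"][100:300,170:370],None,fx=3,fy=3),cv2.COLOR_RGB2BGR))
print(go(*shelf2w(.024,.19),.275-.1547,-.205))
E
```

```text
time_s: 10.98
eef_pos: [0.6358, 0.1201, 0.2737]
eef_rot: [0.0, 0.995, -0.103, -0.0]
wrist_force: [1.0, -0.6, -2.8]
opening: 0.299
([0.0003, -0.1059, -0.0012], np.float64(0.0))
```

View pics/w4.png

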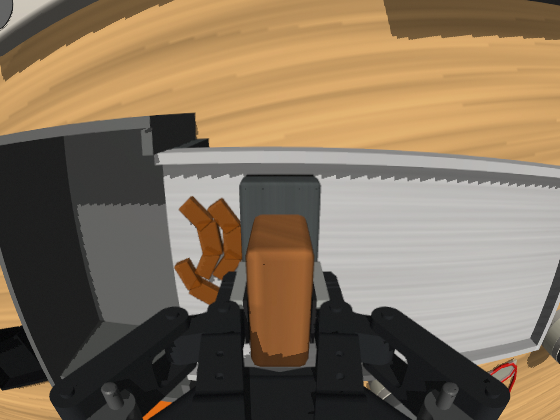

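View pics/s4.png

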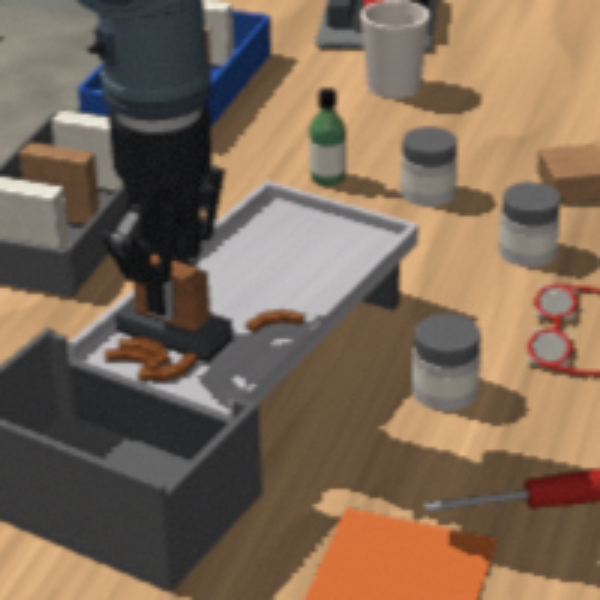

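The first three crescents are ahead of the block at the open end (wrist view, around 180-240, 200-300), and the fourth is untouched. I'll keep pushing.

```bash
python3 -m handwheel '[{"offset":[0,-0.015,0],"spin":0,"grip":0},{"offset":[0,-0.03,0],"spin":0,"grip":0},{"offset":[0,-0.045,0],"spin":0,"grip":0},{"offset":[0,-0.06,0],"spin":0,"grip":0},{"offset":[0,-0.075,0],"spin":0,"grip":0},{"offset":[0,-0.09,0],"spin":0,"grip":0},{"offset":[0,-0.1,0],"spin":0,"grip":0},{"offset":[0,-0.1,0],"spin":0,"grip":0},{"offset":[0,-0.1,-0.05],"spin":0,"grip":0},{"offset":[0,-0.1,-0.1],"spin":0,"grip":0},{"offset":[0,-0.1,-0.12],"spin":0,"grip":0}]'
python3 - <<'E'
from h import *
o=ctrl.get_obs(); p=cams.camera("wrist"); save(p,"w5"); p=cams.camera("side"); cv2.imwrite("pics/s5.png",cv2.cvtColor(cv2.resize(p["color"][100:300,170:370],None,fx=3,fy=3),cv2.COLOR_RGB2BGR))
print(go(*shelf2w(-.025,-.06),.40-.1547,-.205))
E
```

```text
time_s: 12.45
eef_pos: [0.6568, 0.2166, 0.3979]
eef_rot: [-0.001, 0.995, -0.103, 0.003]
wrist_force: [0.8, -0.6, -2.9]
opening: 0.295
([-0.0493, 0.2422, -0.0042], np.float64(-0.1))
```

View pics/w5.png

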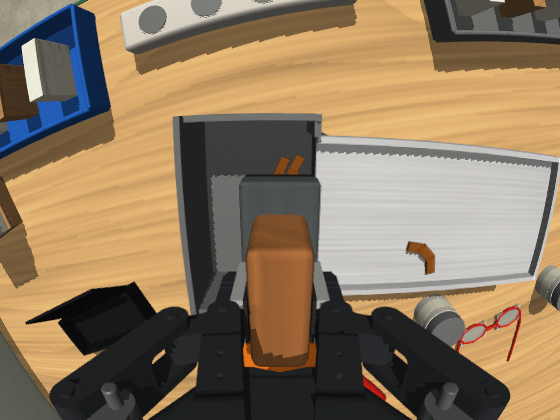

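View pics/s5.png

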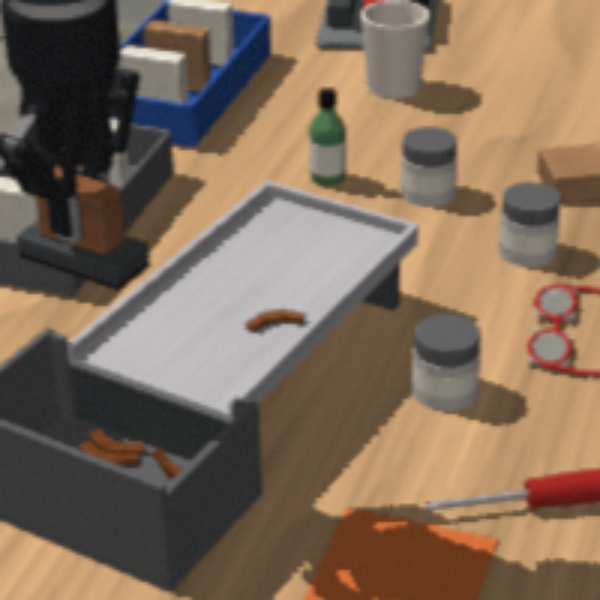

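```bash
python3 -m handwheel '[{"offset":[-0.049,0.242,0],"spin":0,"grip":0},{"offset":[-0.049,0.242,0],"spin":0,"grip":0},{"offset":[-0.049,0.242,0],"spin":0,"grip":0},{"offset":[-0.049,0.242,0],"spin":0,"grip":0},{"offset":[-0.049,0.242,0],"spin":0,"grip":0},{"offset":[-0.049,0.242,0],"spin":0,"grip":0},{"offset":[-0.049,0.242,0],"spin":0,"grip":0},{"offset":[-0.049,0.242,0.05],"spin":0,"grip":0},{"offset":[-0.049,0.242,0.09],"spin":0,"grip":0},{"offset":[-0.049,0.242,0.11],"spin":0,"grip":0},{"offset":[-0.049,0.242,0.12],"spin":0,"grip":0},{"offset":[-0.049,0.242,0.122],"spin":0,"grip":0},{"offset":[-0.049,0.242,0.122],"spin":0,"grip":0}]'
python3 - <<'E'
from h import *
o=ctrl.get_obs(); p=cams.camera("wrist"); save(p,"w6"); 
print(go(*shelf2w(-.025,-.06),.2745-.1547,-.205))
E
```

```text
time_s: 14.18
eef_pos: [0.561, -0.0088, 0.2773]
eef_rot: [0.001, 0.995, -0.101, 0.003]
wrist_force: [-9.4, 1.6, 32.0]
opening: 0.301
([-0.002, 0.0019, 0.0028], np.float64(0.1))
```

View pics/w6.png

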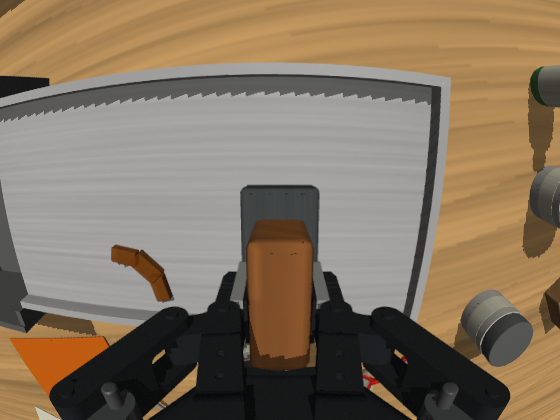

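The wrist force of 32 N shows the block's rear edge has landed on the near lip. I'm lifting off and checking how it sits in the grip.

```bash
python3 -m handwheel '[{"offset":[0,0,-0.03],"spin":0,"grip":0},{"offset":[0,0,-0.06],"spin":0,"grip":0},{"offset":[0,0,-0.06],"spin":0,"grip":0},{"offset":[0,0,-0.06],"spin":0,"grip":0}]'
python3 - <<'E'
from h import *
o=ctrl.get_obs(); p=cams.camera("wrist"); save(p,"w7"); p=cams.camera("side"); cv2.imwrite("pics/s7.png",cv2.cvtColor(cv2.resize(p["color"][100:250,200:350],None,fx=4,fy=4),cv2.COLOR_RGB2BGR))
print(w2shelf(o["eef_pos"]),toolyaw(o))
E
```

```text
time_s: 14.72
eef_pos: [0.5584, -0.0091, 0.3302]
eef_rot: [-0.0, 0.995, -0.102, -0.001]
wrist_force: [0.0, -0.6, -3.2]
opening: 0.297
[-0.02559053 -0.05889744] -0.20455886575143892
```

View pics/w7.png

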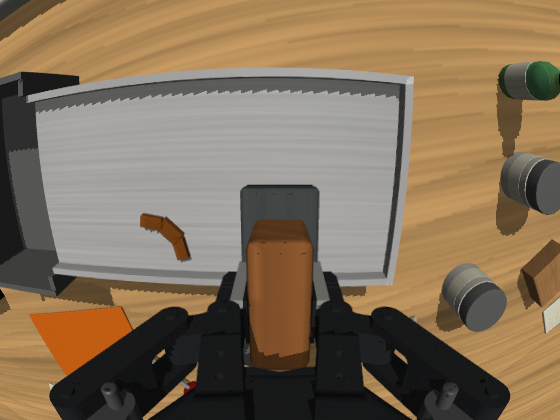

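View pics/s7.png

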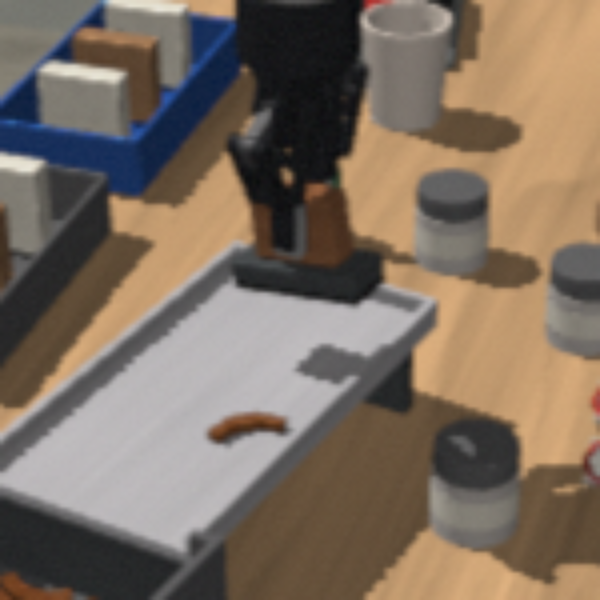

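```bash
python3 - <<'E'
from h import *
p=cams.camera("wrist"); T=np.array(p["tool_from_camera"]);K=np.array(p["camera_matrix"])
def pr(t):
    c=T[:3,:3].T@(np.array(t)-T[:3,3]); n=np.hypot(c[0],c[1]); th=np.arctan2(n,-c[2]); return np.array([K[0,2]+K[0,0]*th*c[0]/n,K[1,2]-K[1,1]*th*c[1]/n])
for dx,dz,th in [(0,0,0),(0,0,.05),(0,0,-.05),(0,0,.1),(0,0,-.1),(-.005,0,0),(.005,0,0),(0,-.003,0)]:
    c,s=np.cos(th),np.sin(th); out=[]
    for x,h in((.045,.02),(.03,.066),(-.03,.066)):   # pivot about grasp pt at height .048
        hh=h-.048; X=c*x+s*hh; Z=-s*x+c*hh   # th>0: nose down
        for y in((.02 if h<.05 else .013),):
            out+=np.round(pr([X+dx,-y,.155-Z+dz]),1).tolist()
    print(dx,dz,th,out)
E
python3 - <<'E'
import cv2,numpy as np
a=cv2.imread("pics/w2.png")[165:245,230:330];b=cv2.imread("pics/w7.png")[165:245,230:330]
cv2.imwrite("pics/cmp.png",np.hstack([cv2.resize(a,None,fx=4,fy=4),cv2.resize(b,None,fx=4,fy=4)]))
E
```

```text
0 0 0 [236.8, 184.9, 241.9, 254.6, 249.5, 372.4]
0 0 0.05 [237.5, 186.7, 242.2, 250.6, 249.2, 373.3]
0 0 -0.05 [236.1, 183.2, 241.5, 258.7, 249.9, 371.4]
0 0 0.1 [238.1, 188.8, 242.6, 246.9, 248.8, 374.0]
0 0 -0.1 [235.4, 181.7, 241.2, 263.0, 250.2, 370.2]
-0.005 0 0 [237.2, 194.9, 242.5, 266.8, 250.1, 379.6]
0.005 0 0 [236.5, 174.7, 241.2, 241.8, 248.9, 364.8]
0 -0.003 0 [236.0, 186.3, 241.0, 258.2, 249.0, 377.0]
```

View pics/cmp.png

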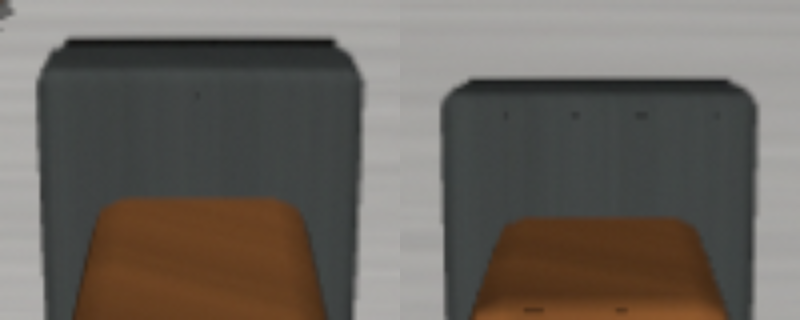

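```bash
python3 -m handwheel '[{"offset":[0.02,0,0],"spin":0,"grip":0},{"offset":[0.02,0,0.03],"spin":0,"grip":0},{"offset":[0.02,0,0.05],"spin":0,"grip":0},{"offset":[0.02,0,0.053],"spin":0,"grip":0},{"offset":[0.02,0,0.055],"spin":0,"grip":0},{"offset":[0.02,0,0.056],"spin":0,"grip":0},{"offset":[0.02,0,0.057],"spin":0,"grip":0},{"offset":[0.02,0,0.057],"spin":0,"grip":0}]'
```

```text
time_s: 15.88
eef_pos: [0.5784, -0.0139, 0.2765]
eef_rot: [0.0, 0.995, -0.103, 0.0]
wrist_force: [-5.5, 1.6, 10.0]
opening: 0.294
```

```bash
python3 -m handwheel '[{"offset":[0,0,0.001],"spin":0,"grip":0},{"offset":[0,0,0.002],"spin":0,"grip":0},{"offset":[0,0,0.002],"spin":0,"grip":0},{"offset":[0,0,0.002],"spin":0,"grip":0}]'
```

```text
time_s: 16.38
eef_pos: [0.5784, -0.0138, 0.2764]
eef_rot: [0.0, 0.995, -0.102, 0.0]
wrist_force: [-13.5, 1.7, 23.4]
opening: 0.293
```

```bash
python3 -m handwheel '[{"offset":[0,0,0.001],"spin":0,"grip":0},{"offset":[0,0,0.001],"spin":0,"grip":0},{"offset":[0,0,0.001],"spin":0,"grip":0}]'
```

```text
time_s: 16.75
eef_pos: [0.5784, -0.0138, 0.2763]
eef_rot: [0.0, 0.995, -0.102, 0.0]
wrist_force: [-18.1, 2.0, 29.7]
opening: 0.297
```

Run:
```python
from h import *
p=cams.camera("wrist"); save(p,"w8"); p=cams.camera("side"); cv2.imwrite("pics/s8.png",cv2.cvtColor(cv2.resize(p["color"][130:230,210:330],None,fx=6,fy=6,interpolation=cv2.INTER_CUBIC),cv2.COLOR_RGB2BGR))
```

```text
(no output)
```

View pics/w8.png

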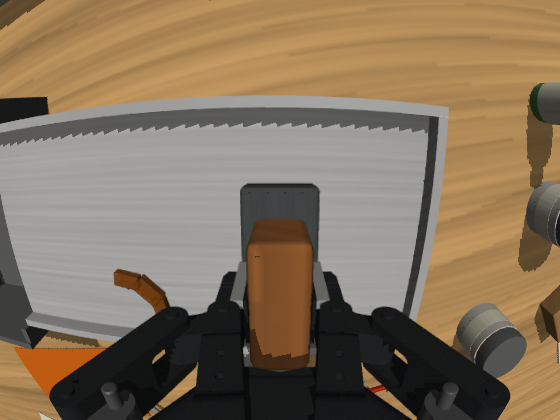

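View pics/s8.png

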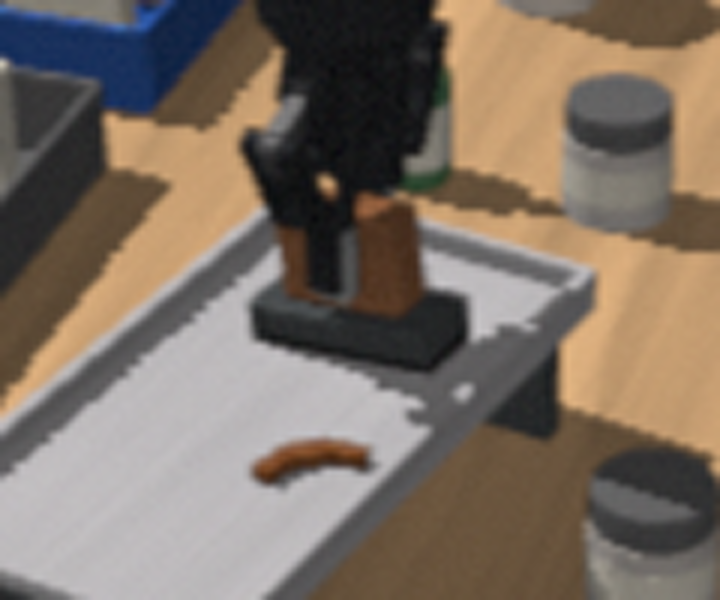

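```bash
python3 -m handwheel '[{"offset":[-0.003,0,0],"spin":0,"grip":0},{"offset":[-0.006,0,0],"spin":0,"grip":0},{"offset":[-0.009,0,0],"spin":0,"grip":0},{"offset":[-0.009,0,0],"spin":0,"grip":0}]'
```

```text
time_s: 17.35
eef_pos: [0.5723, -0.0129, 0.2759]
eef_rot: [0.001, 0.995, -0.103, 0.006]
wrist_force: [4.0, -0.8, 9.7]
opening: 0.296
```

```bash
python3 -m handwheel '[{"offset":[0.01,0,-0.01],"spin":0,"grip":0},{"offset":[0.01,0,-0.01],"spin":0,"grip":0},{"offset":[0.012,0,0.001],"spin":0,"grip":0},{"offset":[0.01,0,0.003],"spin":0,"grip":0},{"offset":[0.006,0,0.004],"spin":0,"grip":0},{"offset":[0.003,0,0.004],"spin":0,"grip":0},{"offset":[0,0,0.004],"spin":0,"grip":0},{"offset":[0,0,0.004],"spin":0,"grip":0}]'
python3 - <<'E'
from h import *
o=ctrl.get_obs();print(w2shelf(o["eef_pos"]))
p=cams.camera("wrist"); save(p,"w9"); p=cams.camera("side"); cv2.imwrite("pics/s9.png",cv2.cvtColor(cv2.resize(p["color"][130:230,210:330],None,fx=6,fy=6,interpolation=cv2.INTER_CUBIC),cv2.COLOR_RGB2BGR))
a=cv2.imread("pics/w2.png")[165:265,230:330];b=cv2.imread("pics/w9.png")[165:265,230:330]
cv2.imwrite("pics/cmp2.png",np.hstack([cv2.resize(a,None,fx=4,fy=4),cv2.resize(b,None,fx=4,fy=4)]))
E
```

```text
time_s: 18.35
eef_pos: [0.5717, -0.0127, 0.2703]
eef_rot: [0.001, 0.995, -0.103, 0.004]
wrist_force: [4.0, -0.6, 10.4]
opening: 0.299
[-0.01181443 -0.05976136]
```

View pics/cmp2.png

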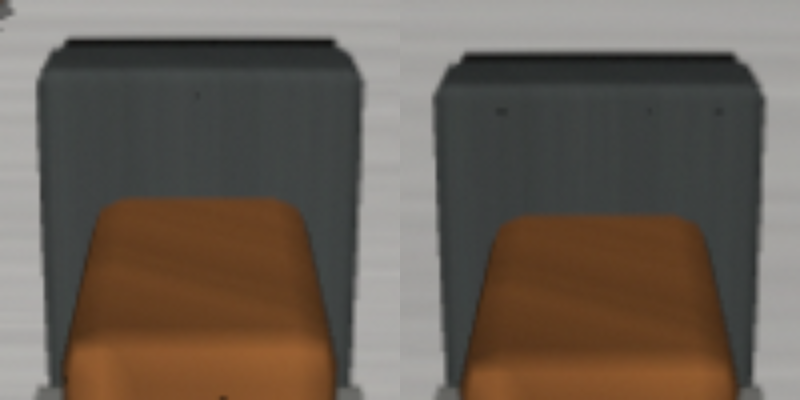

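View pics/s9.png

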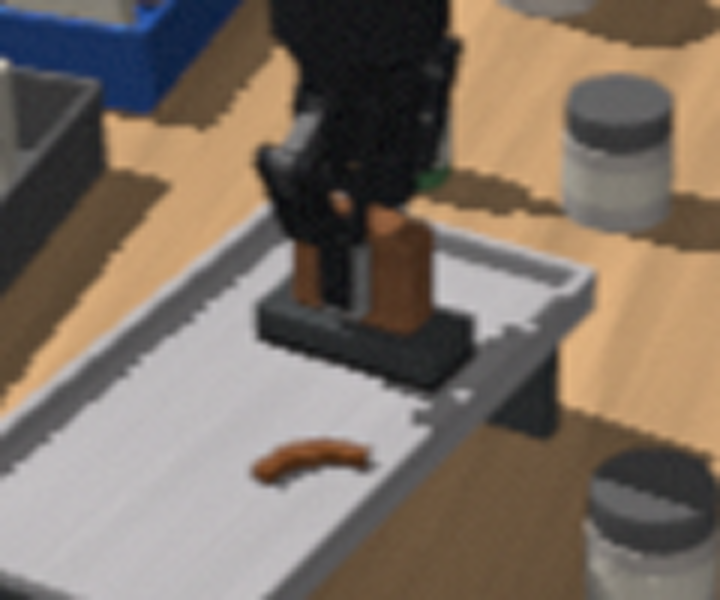

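The scraper is level again and about 2.5 mm farther back in the grip. Now I'll sweep the last crescent, keeping clear of the near lip.

```bash
python3 -m handwheel '[{"offset":[0,0,-0.002],"spin":0,"grip":0},{"offset":[-0.002,-0.015,-0.002],"spin":0,"grip":0},{"offset":[-0.002,-0.03,-0.002],"spin":0,"grip":0},{"offset":[-0.002,-0.045,-0.002],"spin":0,"grip":0},{"offset":[-0.002,-0.06,-0.002],"spin":0,"grip":0},{"offset":[-0.002,-0.075,-0.002],"spin":0,"grip":0},{"offset":[-0.002,-0.09,-0.002],"spin":0,"grip":0},{"offset":[-0.002,-0.105,-0.002],"spin":0,"grip":0}]'
python3 - <<'E'
from h import *
o=ctrl.get_obs(); p=cams.camera("wrist"); save(p,"w10"); p=cams.camera("side"); cv2.imwrite("pics/s10.png",cv2.cvtColor(cv2.resize(p["color"][100:300,170:370],None,fx=3,fy=3),cv2.COLOR_RGB2BGR))
print(w2shelf(o["eef_pos"]))
E
```

```text
time_s: 19.45
eef_pos: [0.5894, 0.0907, 0.2705]
eef_rot: [0.001, 0.995, -0.103, 0.001]
wrist_force: [-1.0, -5.7, 10.4]
opening: 0.299
[-0.01546528  0.04504767]
```

View pics/s10.png

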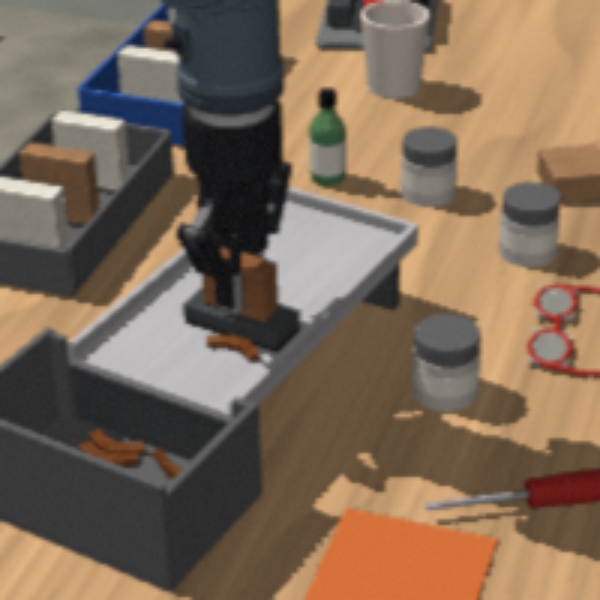

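View pics/w10.png

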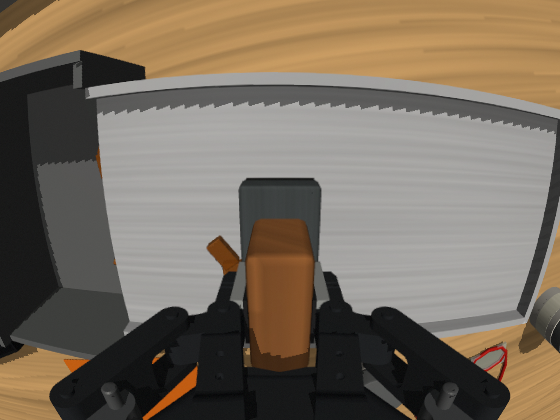

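```bash
python3 -m handwheel '[{"offset":[0,-0.015,-0.001],"spin":0,"grip":0},{"offset":[0,-0.03,-0.001],"spin":0,"grip":0},{"offset":[0,-0.045,-0.001],"spin":0,"grip":0},{"offset":[0,-0.06,-0.001],"spin":0,"grip":0},{"offset":[0,-0.075,-0.001],"spin":0,"grip":0},{"offset":[0,-0.09,-0.001],"spin":0,"grip":0},{"offset":[0,-0.105,-0.001],"spin":0,"grip":0},{"offset":[0,-0.12,-0.001],"spin":0,"grip":0},{"offset":[0,-0.135,-0.001],"spin":0,"grip":0},{"offset":[0,-0.145,-0.001],"spin":0,"grip":0},{"offset":[0,-0.145,-0.001],"spin":0,"grip":0},{"offset":[0,-0.145,-0.05],"spin":0,"grip":0},{"offset":[0,-0.145,-0.1],"spin":0,"grip":0},{"offset":[0,-0.145,-0.13],"spin":0,"grip":0},{"offset":[0,-0.145,-0.13],"spin":0,"grip":0}]'
python3 - <<'E'
from h import *
o=ctrl.get_obs(); p=cams.camera("wrist"); save(p,"w11"); p=cams.camera("side"); cv2.imwrite("pics/s11.png",cv2.cvtColor(cv2.resize(p["color"][130:330,140:340],None,fx=3,fy=3),cv2.COLOR_RGB2BGR))
for x in landmark_of(p,"chip1"): print(x)
print(go(.397,.310,.24,0))
E
```

```text
time_s: 21.42
eef_pos: [0.6192, 0.2328, 0.4027]
eef_rot: [-0.001, 0.995, -0.103, 0.003]
wrist_force: [0.4, 0.1, -1.7]
opening: 0.296
{'uv': [348.8, 272.6], 'confidence': 0.71}
{'uv': [210.1, 248.5], 'confidence': 0.64}
{'uv': [233.0, 250.6], 'confidence': 0.53}
{'uv': [228.3, 257.2], 'confidence': 0.41}
{'uv': [205.7, 250.7], 'confidence': 0.38}
([-0.2321, -0.0305, 0.0031], np.float64(-11.8))
```

View pics/s11.png

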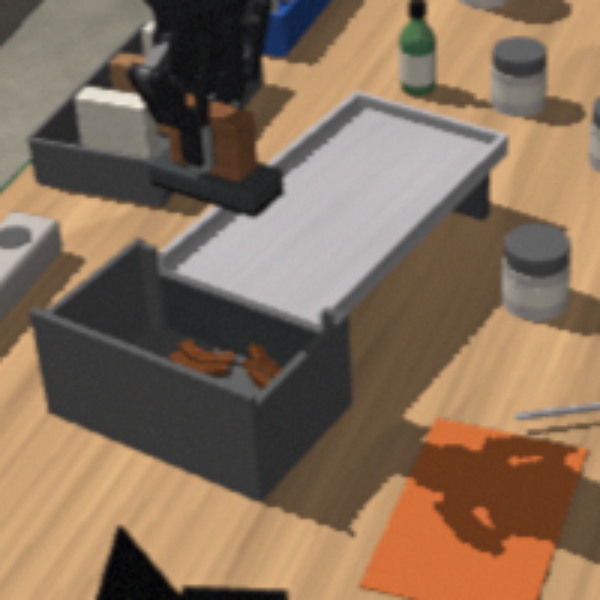

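View pics/w11.png

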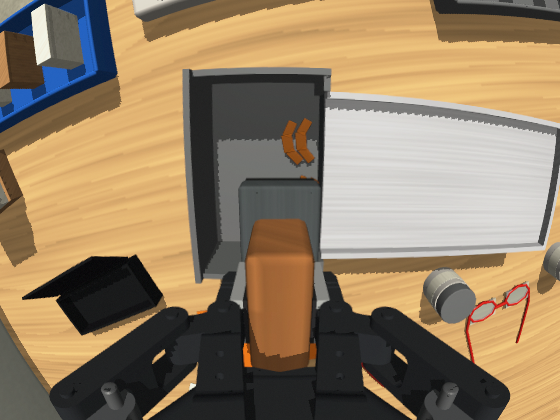

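All four crescents are in the pan and the shelf is clear. Now the scraper goes back to the mat.

```bash
python3 -m handwheel '[{"offset":[-0.229,-0.024,0],"spin":-11.8,"grip":0},{"offset":[-0.229,-0.024,0],"spin":-11.8,"grip":0},{"offset":[-0.229,-0.024,0],"spin":-11.8,"grip":0},{"offset":[-0.229,-0.024,0],"spin":-11.8,"grip":0},{"offset":[-0.229,-0.024,0],"spin":-11.8,"grip":0},{"offset":[-0.229,-0.024,0.06],"spin":-11.8,"grip":0},{"offset":[-0.229,-0.024,0.12],"spin":-11.8,"grip":0},{"offset":[-0.229,-0.024,0.17],"spin":-11.8,"grip":0},{"offset":[-0.229,-0.024,0.17],"spin":-11.8,"grip":0}]'
python3 - <<'E'
from h import *
print(go(.401,.302,.2035-.1547,0))
E
```

```text
time_s: 22.7
eef_pos: [0.3972, 0.3017, 0.2246]
eef_rot: [0.003, 1.0, -0.0, -0.006]
wrist_force: [0.3, -0.4, -2.5]
opening: 0.296
([0.004, -0.0005, 0.021], np.float64(-0.0))
```

```bash
python3 -m handwheel '[{"offset":[0.004,0,0],"spin":0,"grip":0},{"offset":[0.004,0,0.01],"spin":0,"grip":0},{"offset":[0.004,0,0.015],"spin":0,"grip":0},{"offset":[0.004,0,0.018],"spin":0,"grip":0},{"offset":[0.004,0,0.018],"spin":0,"grip":0}]'
```

```text
time_s: 23.32
eef_pos: [0.4032, 0.3033, 0.2117]
eef_rot: [0.0, 1.0, 0.0, -0.0]
wrist_force: [-0.5, 0.2, -2.3]
opening: 0.295
```

```bash
python3 -m handwheel '[{"offset":[0,0,0.003],"spin":0,"grip":0},{"offset":[0,0,0.005],"spin":0,"grip":0},{"offset":[0,0,0.007],"spin":0,"grip":0},{"offset":[0,0,0.008],"spin":0,"grip":0},{"offset":[0,0,0.008],"spin":0,"grip":0}]'
```

```text
time_s: 23.95
eef_pos: [0.4034, 0.3034, 0.2038]
eef_rot: [-0.0, 1.0, 0.0, 0.0]
wrist_force: [-1.2, 0.6, -1.6]
opening: 0.298
```

```bash
python3 -m handwheel '[{"offset":[0,0,0.001],"spin":0,"grip":0},{"offset":[0,0,0.002],"spin":0,"grip":0},{"offset":[0,0,0.002],"spin":0,"grip":0}]'; python3 -m handwheel '[{"offset":[0,0,0],"spin":0,"grip":1},{"offset":[0,0,0],"spin":0,"grip":1},{"offset":[0,0,0],"spin":0,"grip":1},{"offset":[0,0,0],"spin":0,"grip":1},{"offset":[0,0,0],"spin":0,"grip":1},{"offset":[0,0,0],"spin":0,"grip":1}]'
python3 - <<'E'
from h import *
p=cams.camera("side"); cv2.imwrite("pics/s12.png",cv2.cvtColor(cv2.resize(p["color"][240:360,230:380],None,fx=5,fy=5),cv2.COLOR_RGB2BGR))
E
```

```text
time_s: 24.32
eef_pos: [0.4033, 0.3035, 0.2035]
eef_rot: [0.0, 1.0, 0.0, -0.0]
wrist_force: [-10.5, -3.8, 19.7]
opening: 0.297
time_s: 25.08
eef_pos: [0.4033, 0.3033, 0.2016]
eef_rot: [0.0, 1.0, 0.0, -0.0]
wrist_force: [-0.3, 0.2, -0.0]
opening: 1.004
```

View pics/s12.png

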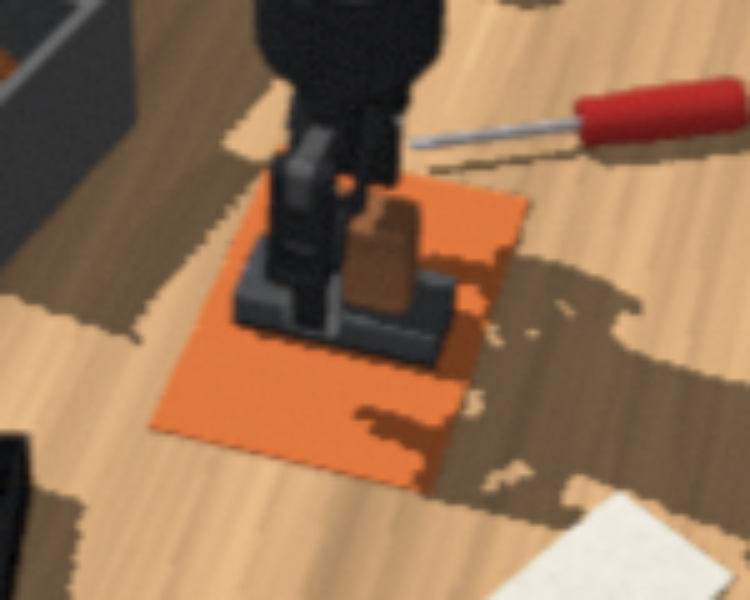

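```bash
python3 -m handwheel '[{"offset":[0,0,-0.03],"spin":0,"grip":1},{"offset":[0,0,-0.08],"spin":0,"grip":1},{"offset":[0,0,-0.14],"spin":0,"grip":1},{"offset":[0,0,-0.2],"spin":0,"grip":1},{"offset":[0,0,-0.2],"spin":0,"grip":1}]'
python3 - <<'E'
from h import *
for n in ("wrist","top","side"):
    o=ctrl.get_obs(); p=cams.camera(n); save(p,n+"13")
    for t in("scraper","jar1"):
        for x in landmark_of(p,t): print(n,t,round(x["confidence"],2),at(p,x["uv"],.003*(t=="scraper"),o).round(3))
E
```

```text
time_s: 25.75
eef_pos: [0.4046, 0.304, 0.4076]
eef_rot: [-0.002, 1.0, 0.0, 0.005]
wrist_force: [0.4, 0.0, -0.0]
opening: 1.003
wrist scraper 0.56 [0.402 0.307 0.003]
wrist jar1 0.57 [0.43  0.041 0.   ]
top scraper 0.4 [0.398 0.307 0.003]
top jar1 0.86 [ 0.409 -0.201  0.   ]
top jar1 0.66 [ 0.525 -0.293  0.   ]
top jar1 0.53 [0.427 0.039 0.   ]
side scraper 0.75 [0.402 0.303 0.003]
side jar1 0.82 [0.43 0.03 0.  ]
side jar1 0.58 [ 0.412 -0.192  0.   ]
side jar1 0.45 [0.33  0.165 0.   ]
side jar1 0.28 [ 0.645 -0.062  0.   ]
```

View pics/top13.png

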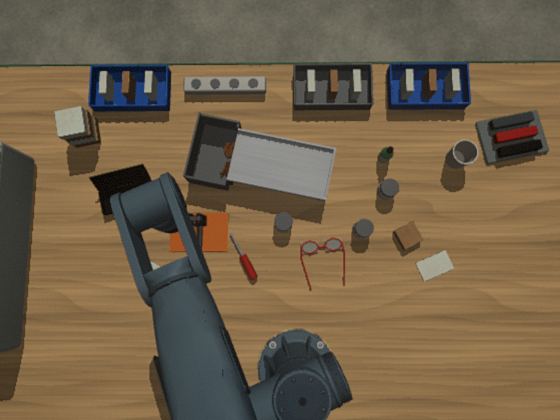

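View pics/wrist13.png

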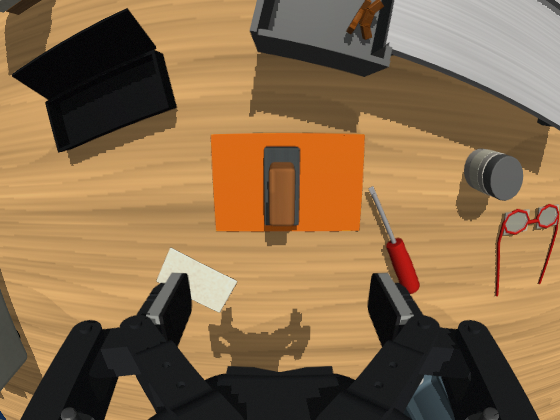

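Scraper stands well on the mat (wrist view, about 282,190). First jar is near (0.427, 0.037), so I'm moving over it and turning the jaws across the shelf.

Run:
```python
from h import *
print(go(.427,.037,.19,1.366), ctrl.get_obs()["q"][5])
```

```text
([0.0239, 0.2662, 0.056], np.float64(-78.3)) 1.979833008650074
```

```bash
python3 -m handwheel '[{"offset":[0.024,0.266,0.056],"spin":-78.3,"grip":1},{"offset":[0.024,0.266,0.056],"spin":-78.3,"grip":1},{"offset":[0.024,0.266,0.056],"spin":-78.3,"grip":1},{"offset":[0.024,0.266,0.056],"spin":-78.3,"grip":1},{"offset":[0.024,0.266,0.056],"spin":-78.3,"grip":1},{"offset":[0.024,0.266,0.056],"spin":-78.3,"grip":1},{"offset":[0.024,0.266,0.056],"spin":-78.3,"grip":1},{"offset":[0.024,0.266,0.056],"spin":-78.3,"grip":1},{"offset":[0.024,0.266,0.056],"spin":-78.3,"grip":1},{"offset":[0.024,0.266,0.056],"spin":-78.3,"grip":1},{"offset":[0.024,0.266,0.056],"spin":-78.3,"grip":1}]'
cat >> h.py <<'E'
def jarlook(name,guess):
    """overlay + refine jar centre in wrist image"""
    o=ctrl.get_obs(); p=cams.camera("wrist")
    for x in landmark_of(p,"jar1"): print("lm",round(x["confidence"],2),at(p,x["uv"],0,o).round(4))
    for x in boxes_of(p,"jar1"): print("bx",round(x["confidence"],2),at(p,x["uv"],.031,o).round(4))
    im=cv2.cvtColor(p["color"],cv2.COLOR_RGB2BGR)
    t=np.linspace(0,2*np.pi,40)
    for z,r,c in((0,.028,(0,255,0)),(.062,.0275,(0,0,255))):
        q=np.array([proj(p,np.array([guess[0]+r*np.cos(a),guess[1]+r*np.sin(a),z]),o) for a in t]); cv2.polylines(im,[np.int32(np.round(q))],True,c,1)
    cv2.imwrite(f"pics/{name}.png",im)
E
python3 - <<'E'
from h import *
jarlook("jA",(.427,.037))
E
```

```text
time_s: 27.58
eef_pos: [0.4273, 0.0374, 0.3456]
eef_rot: [-0.0, 0.776, 0.631, -0.0]
wrist_force: [0.8, 0.1, -0.4]
opening: 1.001
lm 0.76 [ 0.4085 -0.201   0.    ]
lm 0.6 [0.4243 0.0386 0.    ]
bx 0.87 [ 0.558  -0.3125  0.031 ]
bx 0.85 [ 0.4127 -0.1593  0.031 ]
bx 0.74 [0.4273 0.0353 0.031 ]
```

View pics/jA.png

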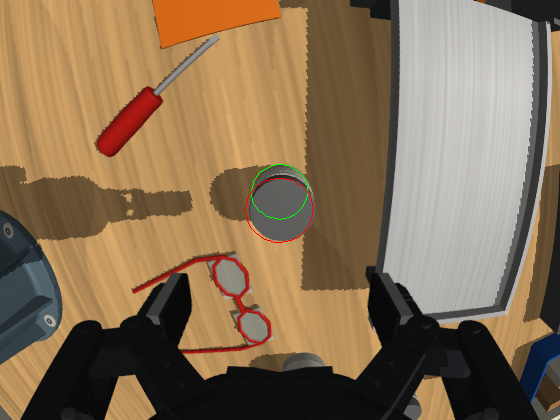

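Run:
```python
from h import *
print(go(.427,.037,.036,1.366))
p=cams.camera("wrist"); im=cv2.imread("pics/w7.png")
o={"eef_pos":np.array([.5584,-.0091,.3302]),"eef_rot":[-0.0, 0.9948,-0.1021,-0.001]}
for z,b,c in((.082,[-.08,.08,-.15,.15],(0,255,0)),(.07,[-.074,.074,-.144,.15],(0,0,255))):
  x0,x1,y0,y1=b
  P=[(x0,y) for y in np.linspace(y0,y1,20)]+[(x,y1) for x in np.linspace(x0,x1,20)]+[(x1,y) for y in np.linspace(y1,y0,20)]+[(x,y0) for x in np.linspace(x1,x0,20)]
  q=np.array([proj(p,np.r_[shelf2w(*u),z],o) for u in P]); cv2.polylines(im,[np.int32(np.round(q))],True,c,1)
cv2.imwrite("pics/w7o.png",im)
```

```text
([-0.0004, -0.0003, 0.155], np.float64(-0.0))
```

View pics/w7o.png

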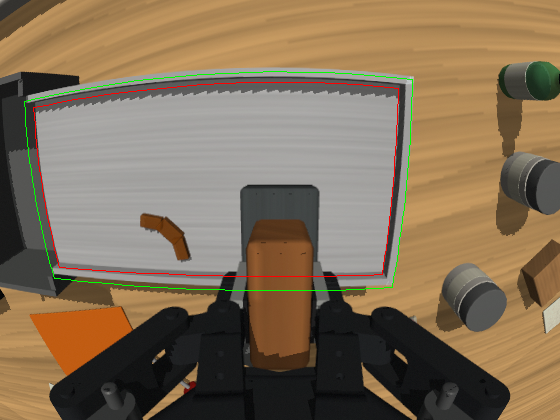

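The overlay puts the true shelf about 4 mm farther in +x than my fit, which explains the lip contact. I'll correct that, then grip the first jar.

```bash
sed -i 's/^SH=.*/SH=(0.599,0.0427,-0.205)/' h.py; python3 -m handwheel '[{"offset":[0,0,0.05],"spin":0,"grip":1},{"offset":[0,0,0.1],"spin":0,"grip":1},{"offset":[0,0,0.14],"spin":0,"grip":1},{"offset":[0,0,0.155],"spin":0,"grip":1},{"offset":[0,0,0.155],"spin":0,"grip":1},{"offset":[0,0,0.155],"spin":0,"grip":0},{"offset":[0,0,0.155],"spin":0,"grip":0},{"offset":[0,0,0.155],"spin":0,"grip":0},{"offset":[0,0,0.155],"spin":0,"grip":0},{"offset":[0,0,0.155],"spin":0,"grip":0},{"offset":[0,0,0.155],"spin":0,"grip":0},{"offset":[0,0,0.155],"spin":0,"grip":0}]'; python3 -m handwheel '[{"offset":[0,0,-0.04],"spin":0,"grip":0},{"offset":[0,0,-0.1],"spin":0,"grip":0},{"offset":[0,0,-0.16],"spin":0,"grip":0},{"offset":[0,0,-0.16],"spin":0,"grip":0}]'
python3 - <<'E'
from h import *
print(go(*shelf2w(0,.07),.19,1.366), shelf2w(0,.07))
E
```

```text
time_s: 29.28
eef_pos: [0.4284, 0.0372, 0.1926]
eef_rot: [0.001, 0.775, 0.631, 0.001]
wrist_force: [-0.2, 0.4, 8.3]
opening: 0.636
time_s: 29.78
eef_pos: [0.4291, 0.0371, 0.3567]
eef_rot: [0.005, 0.775, 0.632, 0.004]
wrist_force: [0.8, -0.4, -0.9]
opening: 0.639
([0.1098, 0.1652, 0.0141], np.float64(0.1)) [0.6132497  0.11123427]
```

```bash
python3 -m handwheel '[{"offset":[0.11,0.165,0],"spin":0,"grip":0},{"offset":[0.11,0.165,0],"spin":0,"grip":0},{"offset":[0.11,0.165,0],"spin":0,"grip":0},{"offset":[0.11,0.165,0],"spin":0,"grip":0},{"offset":[0.11,0.165,0.03],"spin":0,"grip":0},{"offset":[0.11,0.165,0.06],"spin":0,"grip":0},{"offset":[0.11,0.165,0.06],"spin":0,"grip":0},{"offset":[0.11,0.165,0.06],"spin":0,"grip":0}]'
python3 - <<'E'
from h import *
print(go(*shelf2w(0,.07),.2635-.1547,1.366))
p=cams.camera("wrist"); save(p,"w14");p=cams.camera("side"); cv2.imwrite("pics/s14.png",cv2.cvtColor(cv2.resize(p["color"][100:300,170:370],None,fx=3,fy=3),cv2.COLOR_RGB2BGR))
E
```

```text
time_s: 30.78
eef_pos: [0.6111, 0.1114, 0.2915]
eef_rot: [0.0, 0.776, 0.631, 0.0]
wrist_force: [0.5, 0.5, -1.5]
opening: 0.638
([0.0002, 0.0021, 0.028], np.float64(0.0))
```

View pics/w14.png

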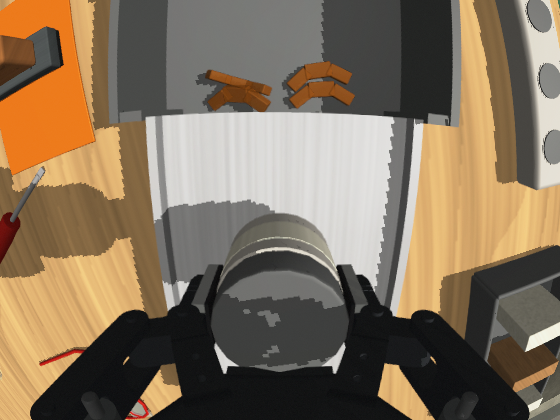

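View pics/s14.png

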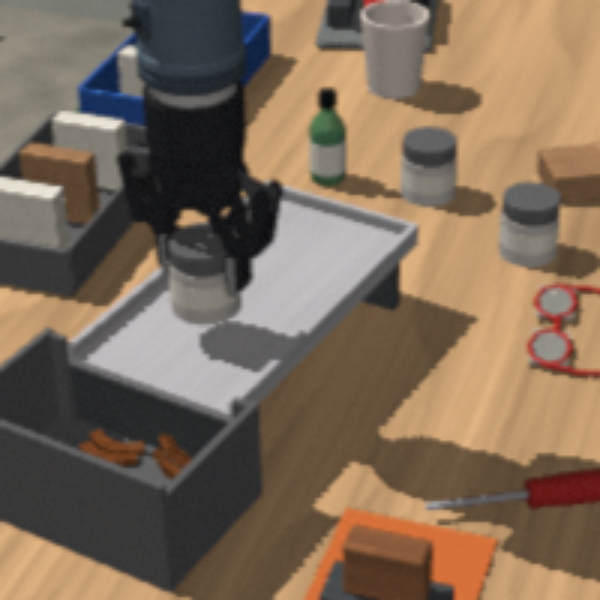

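All four crescents are in the pan (wrist view, about 205-355, 65-110), and the jar is centred between the lips. Lowering it now.

```bash
python3 -m handwheel '[{"offset":[0,0.002,0.01],"spin":0,"grip":0},{"offset":[0,0.002,0.02],"spin":0,"grip":0},{"offset":[0,0.002,0.026],"spin":0,"grip":0},{"offset":[0,0.002,0.028],"spin":0,"grip":0},{"offset":[0,0.002,0.028],"spin":0,"grip":0}]'
```

```text
time_s: 31.5
eef_pos: [0.6132, 0.1112, 0.2628]
eef_rot: [0.0, 0.775, 0.631, 0.0]
wrist_force: [-1.0, 1.4, -0.8]
opening: 0.638
```

```bash
python3 -m handwheel '[{"offset":[0,0,0.001],"spin":0,"grip":0},{"offset":[0,0,0.001],"spin":0,"grip":0},{"offset":[0,0,0.001],"spin":0,"grip":0.8},{"offset":[0,0,0.001],"spin":0,"grip":1},{"offset":[0,0,0.001],"spin":0,"grip":1},{"offset":[0,0,0.001],"spin":0,"grip":1},{"offset":[0,0,0.001],"spin":0,"grip":1},{"offset":[0,0,-0.03],"spin":0,"grip":1},{"offset":[0,0,-0.08],"spin":0,"grip":1},{"offset":[0,0,-0.12],"spin":0,"grip":1},{"offset":[0,0,-0.12],"spin":0,"grip":1}]'
python3 - <<'E'
from h import *
p=cams.camera("top")
for x in landmark_of(p,"jar1"): print(round(x["confidence"],2),at(p,x["uv"],0).round(3))
o=ctrl.get_obs(); q=cams.camera("wrist"); save(q,"w15")
for x in landmark_of(q,"jar1"): print("w",round(x["confidence"],2),at(q,x["uv"],0,o).round(3),w2shelf(at(q,x["uv"],.07,o)))
print(go(.41,-.203,.19,1.366),go(.51,-.1,.26,1.366))
E
```

```text
time_s: 32.88
eef_pos: [0.6143, 0.1112, 0.3874]
eef_rot: [0.003, 0.775, 0.631, 0.003]
wrist_force: [1.4, 0.5, -0.3]
opening: 1.002
0.66 [ 0.405 -0.207  0.   ]
0.54 [0.629 0.117 0.   ]
0.54 [ 0.527 -0.286  0.   ]
w 0.62 [0.605 0.091 0.   ] [-0.00352651  0.06894649]
([-0.3487, -0.1347, 0.0368], np.float64(0.0)) ([-0.2276, -0.0578, -0.0335], np.float64(0.0))
```

View pics/w15.png

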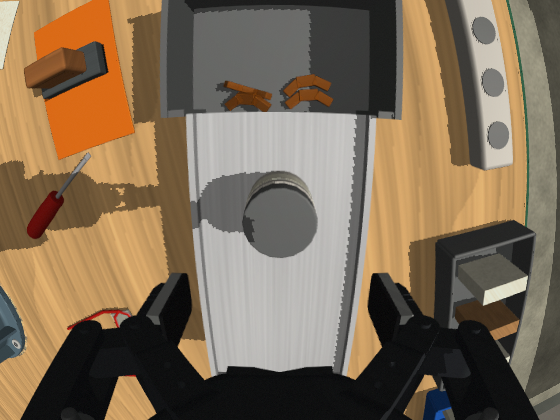

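```bash
python3 -m handwheel '[{"offset":[-0.349,-0.135,0],"spin":0,"grip":1},{"offset":[-0.349,-0.135,0],"spin":0,"grip":1},{"offset":[-0.349,-0.135,0],"spin":0,"grip":1},{"offset":[-0.349,-0.135,0],"spin":0,"grip":1},{"offset":[-0.349,-0.135,0],"spin":0,"grip":1},{"offset":[-0.349,-0.135,0],"spin":0,"grip":1},{"offset":[-0.349,-0.135,0.037],"spin":0,"grip":1},{"offset":[-0.349,-0.135,0.037],"spin":0,"grip":1},{"offset":[-0.349,-0.135,0.037],"spin":0,"grip":1},{"offset":[-0.349,-0.135,0.037],"spin":0,"grip":1}]'
python3 - <<'E'
from h import *
jarlook("jB",(.409,-.204)); print(go(.409,-.204,.037,1.366))
E
```

```text
time_s: 34.33
eef_pos: [0.411, -0.2027, 0.3467]
eef_rot: [0.001, 0.775, 0.632, 0.0]
wrist_force: [0.3, -0.0, 0.1]
opening: 1.001
lm 0.68 [ 0.5314 -0.282   0.    ]
bx 0.59 [ 0.5293 -0.2831  0.031 ]
bx 0.59 [ 0.4071 -0.2056  0.031 ]
([-0.0014, -0.0017, 0.1548], np.float64(0.1))
```

View pics/jB.png

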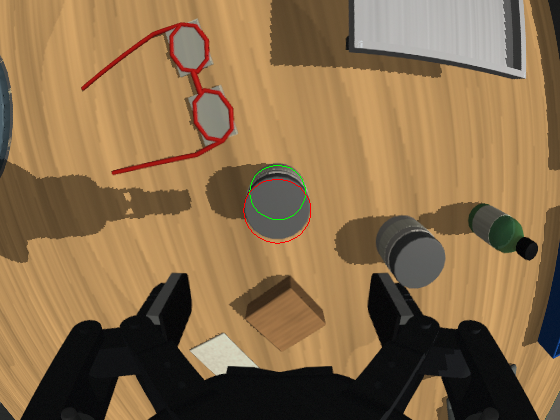

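```bash
python3 -m handwheel '[{"offset":[0,0,0.05],"spin":0,"grip":1},{"offset":[0,0,0.1],"spin":0,"grip":1},{"offset":[0,0,0.14],"spin":0,"grip":1},{"offset":[0,0,0.155],"spin":0,"grip":1},{"offset":[0,0,0.155],"spin":0,"grip":1},{"offset":[0,0,0.155],"spin":0,"grip":0},{"offset":[0,0,0.155],"spin":0,"grip":0},{"offset":[0,0,0.155],"spin":0,"grip":0},{"offset":[0,0,0.155],"spin":0,"grip":0},{"offset":[0,0,0.155],"spin":0,"grip":0},{"offset":[0,0,0.155],"spin":0,"grip":0},{"offset":[0,0,0.155],"spin":0,"grip":0}]'; python3 -m handwheel '[{"offset":[0,0,-0.04],"spin":0,"grip":0},{"offset":[0,0,-0.1],"spin":0,"grip":0},{"offset":[0,0,-0.16],"spin":0,"grip":0},{"offset":[0,0,-0.16],"spin":0,"grip":0},{"offset":[0,0,-0.16],"spin":0,"grip":0}]'
python3 - <<'E'
from h import *
print(go(*shelf2w(0,0),.19,1.366), go(*shelf2w(0,0),.2635-.1547,1.366))
E
```

```text
time_s: 35.98
eef_pos: [0.4111, -0.2039, 0.1927]
eef_rot: [0.002, 0.775, 0.631, 0.0]
wrist_force: [-0.6, 0.6, 6.5]
opening: 0.637
time_s: 36.6
eef_pos: [0.41, -0.203, 0.351]
eef_rot: [0.001, 0.775, 0.631, 0.0]
wrist_force: [-0.0, 1.4, -1.5]
opening: 0.634
([0.2789, 0.1353, 0.0062], np.float64(0.0)) ([0.2789, 0.1352, 0.0874], np.float64(0.0))
```

```bash
python3 -m handwheel '[{"offset":[0.279,0.135,0],"spin":0,"grip":0},{"offset":[0.279,0.135,0],"spin":0,"grip":0},{"offset":[0.279,0.135,0],"spin":0,"grip":0},{"offset":[0.279,0.135,0],"spin":0,"grip":0},{"offset":[0.279,0.135,0],"spin":0,"grip":0},{"offset":[0.279,0.135,0],"spin":0,"grip":0},{"offset":[0.279,0.135,0],"spin":0,"grip":0},{"offset":[0.279,0.135,0.03],"spin":0,"grip":0},{"offset":[0.279,0.135,0.06],"spin":0,"grip":0},{"offset":[0.279,0.135,0.06],"spin":0,"grip":0},{"offset":[0.279,0.135,0.06],"spin":0,"grip":0}]'
python3 - <<'E'
from h import *
print(go(*shelf2w(0,0),.2635-.1547,1.366))
p=cams.camera("wrist"); save(p,"w16")
E
```

```text
time_s: 37.98
eef_pos: [0.599, 0.0417, 0.2915]
eef_rot: [0.0, 0.776, 0.631, 0.0]
wrist_force: [0.1, 0.3, -1.0]
opening: 0.636
([0.0009, -0.0002, 0.028], np.float64(-0.0))
```

View pics/w16.png

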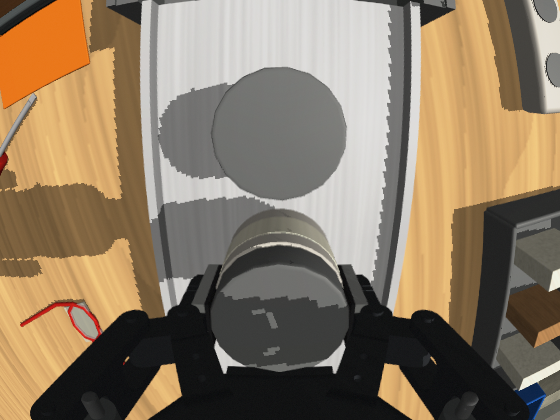

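```bash
python3 -m handwheel '[{"offset":[0,0,0.01],"spin":0,"grip":0},{"offset":[0,0,0.02],"spin":0,"grip":0},{"offset":[0,0,0.026],"spin":0,"grip":0},{"offset":[0,0,0.028],"spin":0,"grip":0},{"offset":[0,0,0.029],"spin":0,"grip":0},{"offset":[0,0,0.029],"spin":0,"grip":0}]'
```

```text
time_s: 38.78
eef_pos: [0.5991, 0.0428, 0.2627]
eef_rot: [0.0, 0.775, 0.632, 0.0]
wrist_force: [-3.3, 1.0, 5.8]
opening: 0.64
```

```bash
python3 -m handwheel '[{"offset":[0,0,0],"spin":0,"grip":0.8},{"offset":[0,0,0],"spin":0,"grip":1},{"offset":[0,0,0],"spin":0,"grip":1},{"offset":[0,0,0],"spin":0,"grip":1},{"offset":[0,0,0],"spin":0,"grip":1},{"offset":[0,0,-0.03],"spin":0,"grip":1},{"offset":[0,0,-0.08],"spin":0,"grip":1},{"offset":[0,0,-0.12],"spin":0,"grip":1},{"offset":[0,0,-0.12],"spin":0,"grip":1}]'
python3 - <<'E'
from h import *
p=cams.camera("top")
for x in landmark_of(p,"jar1"): print(round(x["confidence"],2),at(p,x["uv"],0).round(3))
o=ctrl.get_obs(); q=cams.camera("wrist"); save(q,"w17")
for x in landmark_of(q,"jar1"): print("w",round(x["confidence"],2),at(q,x["uv"],0,o).round(3),w2shelf(at(q,x["uv"],.07,o)))
print(go(.531,-.283,.19,0.0))
E
```

```text
time_s: 39.9
eef_pos: [0.6001, 0.0426, 0.3862]
eef_rot: [0.003, 0.775, 0.631, 0.003]
wrist_force: [-0.0, -0.3, -0.7]
opening: 0.997
0.59 [ 0.533 -0.281  0.   ]
0.55 [0.635 0.114 0.   ]
0.52 [0.605 0.042 0.   ]
w 0.87 [0.594 0.026 0.   ] [-0.00101885  0.00228433]
([-0.3326, 0.0, 0.0354], np.float64(78.3))
```

View pics/w17.png

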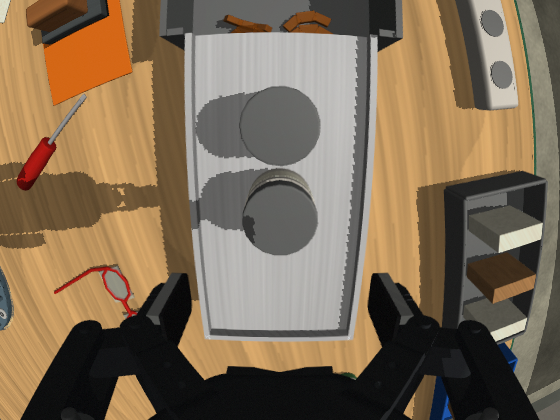

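```bash
python3 -m handwheel '[{"offset":[-0.333,0,0],"spin":40,"grip":1},{"offset":[-0.333,0,0],"spin":40,"grip":1},{"offset":[-0.333,0,0],"spin":40,"grip":1},{"offset":[-0.333,0,0],"spin":40,"grip":1},{"offset":[-0.333,0,0],"spin":40,"grip":1},{"offset":[-0.333,0,0.035],"spin":40,"grip":1},{"offset":[-0.333,0,0.035],"spin":40,"grip":1},{"offset":[-0.333,0,0.035],"spin":40,"grip":1},{"offset":[-0.333,0,0.035],"spin":40,"grip":1}]'
python3 - <<'E'
from h import *
jarlook("jC",(.532,-.282)); print(go(.532,-.282,.037,.668))
E
```

```text
time_s: 41.22
eef_pos: [0.5322, -0.2824, 0.3477]
eef_rot: [0.001, 0.944, 0.329, 0.0]
wrist_force: [0.2, -0.7, -0.2]
opening: 1.0
lm 0.65 [ 0.5335 -0.2809  0.    ]
bx 0.87 [ 0.5272 -0.2852  0.031 ]
([0.0003, -0.0008, 0.156], np.float64(0.1))
```

View pics/jC.png

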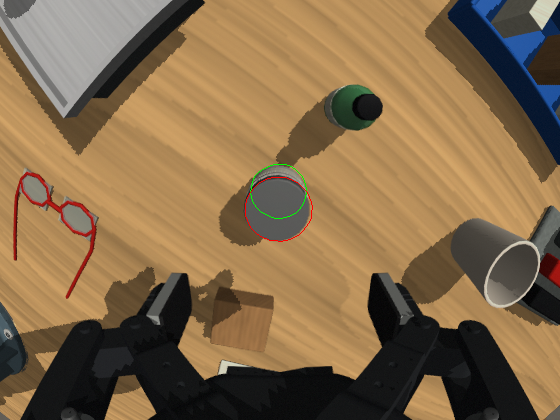

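```bash
python3 -m handwheel '[{"offset":[0,0,0.05],"spin":0,"grip":1},{"offset":[0,0,0.1],"spin":0,"grip":1},{"offset":[0,0,0.14],"spin":0,"grip":1},{"offset":[0,0,0.156],"spin":0,"grip":1},{"offset":[0,0,0.156],"spin":0,"grip":1},{"offset":[0,0,0.156],"spin":0,"grip":0},{"offset":[0,0,0.156],"spin":0,"grip":0},{"offset":[0,0,0.156],"spin":0,"grip":0},{"offset":[0,0,0.156],"spin":0,"grip":0},{"offset":[0,0,0.156],"spin":0,"grip":0},{"offset":[0,0,0.156],"spin":0,"grip":0},{"offset":[0,0,0.156],"spin":0,"grip":0}]'; python3 -m handwheel '[{"offset":[0,0,-0.04],"spin":0,"grip":0},{"offset":[0,0,-0.1],"spin":0,"grip":0},{"offset":[0,0,-0.16],"spin":0,"grip":0},{"offset":[0,0,-0.16],"spin":0,"grip":0},{"offset":[0,0,-0.16],"spin":0,"grip":0}]'
python3 - <<'E'
from h import *
print(go(*shelf2w(0,-.07),.19,1.366))
E
```

```text
time_s: 42.88
eef_pos: [0.5325, -0.2842, 0.1931]
eef_rot: [0.002, 0.945, 0.328, 0.001]
wrist_force: [-0.3, 0.7, 5.8]
opening: 0.631
time_s: 43.5
eef_pos: [0.5312, -0.2832, 0.3507]
eef_rot: [0.0, 0.945, 0.328, 0.0]
wrist_force: [0.1, -0.1, -1.8]
opening: 0.634
([0.2016, -0.1687, 0.006], np.float64(-40.0))
```

```bash
python3 -m handwheel '[{"offset":[0.202,-0.169,0],"spin":-40,"grip":0},{"offset":[0.202,-0.169,0],"spin":-40,"grip":0},{"offset":[0.202,-0.169,0],"spin":-40,"grip":0},{"offset":[0.202,-0.169,0],"spin":-40,"grip":0},{"offset":[0.202,-0.169,0],"spin":-40,"grip":0},{"offset":[0.202,-0.169,0],"spin":-40,"grip":0},{"offset":[0.202,-0.169,0.03],"spin":-40,"grip":0},{"offset":[0.202,-0.169,0.06],"spin":-40,"grip":0},{"offset":[0.202,-0.169,0.06],"spin":-40,"grip":0},{"offset":[0.202,-0.169,0.06],"spin":-40,"grip":0}]'
python3 - <<'E'
from h import *
print(go(*shelf2w(0,-.07),.2635-.1547,1.366))
p=cams.camera("wrist"); save(p,"w18")
E
```

```text
time_s: 44.75
eef_pos: [0.5855, -0.027, 0.2913]
eef_rot: [0.0, 0.776, 0.631, 0.0]
wrist_force: [0.5, -0.8, -0.8]
opening: 0.638
([0.001, -0.001, 0.0278], np.float64(-0.1))
```

View pics/w18.png

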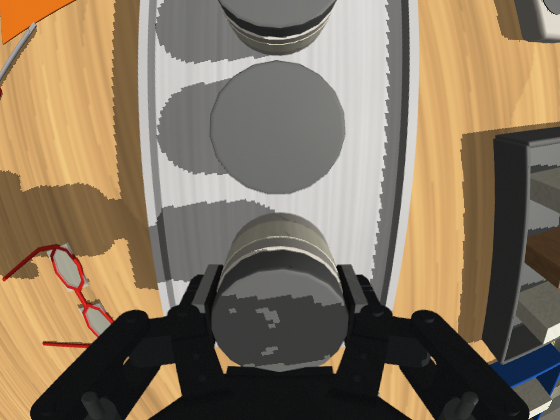

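```bash
python3 -m handwheel '[{"offset":[0,0,0.01],"spin":0,"grip":0},{"offset":[0,0,0.02],"spin":0,"grip":0},{"offset":[0,0,0.026],"spin":0,"grip":0},{"offset":[0,0,0.028],"spin":0,"grip":0},{"offset":[0,0,0.029],"spin":0,"grip":0},{"offset":[0,0,0.029],"spin":0,"grip":0}]'
```

```text
time_s: 45.55
eef_pos: [0.5853, -0.0255, 0.2631]
eef_rot: [0.0, 0.775, 0.632, -0.0]
wrist_force: [-6.9, 1.5, 11.2]
opening: 0.637
```

```bash
python3 -m handwheel '[{"offset":[0,0,0],"spin":0,"grip":0.8},{"offset":[0,0,0],"spin":0,"grip":1},{"offset":[0,0,0],"spin":0,"grip":1},{"offset":[0,0,0],"spin":0,"grip":1},{"offset":[0,0,0],"spin":0,"grip":1},{"offset":[0,0,-0.03],"spin":0,"grip":1},{"offset":[0,0,-0.08],"spin":0,"grip":1},{"offset":[0,0,-0.13],"spin":0,"grip":1},{"offset":[-0.05,0,-0.16],"spin":0,"grip":1},{"offset":[-0.12,0,-0.16],"spin":0,"grip":1},{"offset":[-0.18,0,-0.16],"spin":0,"grip":1},{"offset":[-0.18,0,-0.16],"spin":0,"grip":1},{"offset":[-0.18,0,-0.16],"spin":0,"grip":1}]'
python3 - <<'E'
from h import *
for n in ("top","side"):
  p=cams.camera(n); save(p,n+"19")
  for t,z in(("jar1",.07),("scraper",.003),("chip1",.005),("spray",0),("carton",0),("spectacles",0),("driver",0),("case",0)):
    for x in landmark_of(p,t):
        X=at(p,x["uv"],z); print(n,t,round(x["confidence"],2),X[:2].round(3),w2shelf(X).round(3) if t in("jar1","chip1") else "")
a=cv2.imread("pics/top19.png")[110:290,90:440]; cv2.imwrite("pics/top19z.png",cv2.resize(a,(800,411),interpolation=cv2.INTER_CUBIC))
a=cv2.imread("pics/side19.png")[120:420,150:450]; cv2.imwrite("pics/side19z.png",cv2.resize(a,(600,600),interpolation=cv2.INTER_CUBIC))
E
```

```text
time_s: 47.18
eef_pos: [0.5486, -0.202, 0.4215]
eef_rot: [-0.0, 0.776, 0.631, 0.0]
wrist_force: [1.1, 0.2, 0.2]
opening: 0.998
top jar1 0.94 [0.605 0.106] [-0.007  0.064]
top jar1 0.91 [0.59  0.045] [-0.009  0.001]
top jar1 0.55 [ 0.581 -0.031] [-0.003 -0.075]
top jar1 0.4 [0.639 0.2  ] [0.007 0.162]
top scraper 0.6 [0.411 0.315] 
top scraper 0.31 [0.613 0.044] 
top chip1 0.59 [0.657 0.198] [0.025 0.164]
top chip1 0.51 [0.592 0.216] [-0.042  0.168]
top chip1 0.44 [0.657 0.203] [0.024 0.169]
top chip1 0.41 [0.599 0.208] [-0.034  0.162]
top spray 0.44 [0.662 0.218] 
top carton 0.94 [ 0.393 -0.332] 
top spectacles 0.56 [0.405 0.314] 
top driver 0.7 [0.336 0.169] 
top case 0.9 [0.503 0.519] 
side jar1 0.94 [ 0.586 -0.033] [ 0.002 -0.077]
side jar1 0.73 [0.61  0.102] [-0.001  0.06 ]
side jar1 0.71 [0.598 0.047] [-0.002  0.004]
side jar1 0.54 [0.388 0.37 ] [-0.273  0.277]
side jar1 0.48 [0.317 0.246] [-0.318  0.142]
side scraper 0.93 [0.407 0.306] 
side chip1 0.6 [0.664 0.203] [0.031 0.17 ]
side chip1 0.59 [0.654 0.195] [0.023 0.16 ]
side chip1 0.59 [0.608 0.192] [-0.021  0.148]
side chip1 0.42 [0.613 0.199] [-0.018  0.156]
side spray 0.56 [ 0.644 -0.29 ] 
side carton 0.65 [ 0.397 -0.346] 
side spectacles 0.61 [ 0.365 -0.092] 
side driver 0.83 [0.329 0.174] 
side case 0.97 [0.516 0.519]
```

View pics/top19z.png

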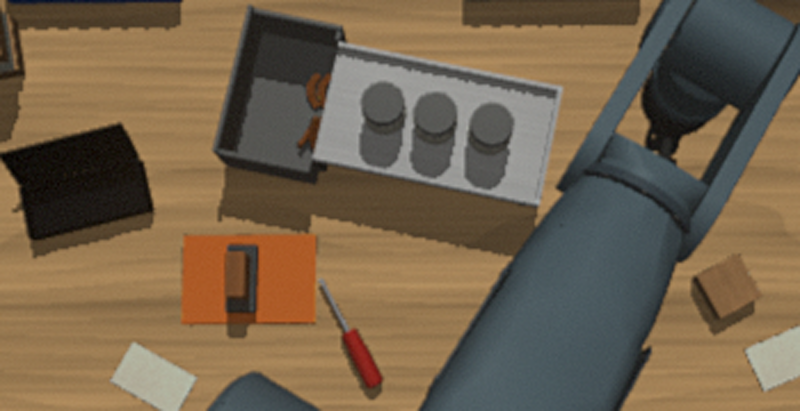

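View pics/side19z.png

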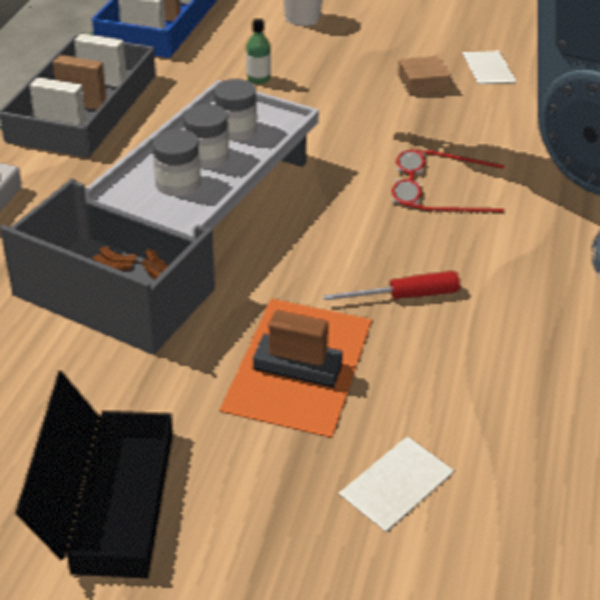

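Run:
```python
from h import *
print(ctrl.hand_in())
```

```text
the job is handed in; nothing more can be done
None
```

The job is done and handed in at about 47 s of the 210 s. I wiped all four offcuts into the catch pan with two scraper strokes, stood the scraper back on the mat, and placed the three jars in a row on the shelf.

**Last checks (top and side pictures, landmarks):**
- **Offcuts:** all four show in the pan, close to the shelf end. In each pair the pieces lie on or against each other.
- **Scraper:** it stands upright about 10 to 15 mm from the mat's centre.
- **Jars:** all three are upright and within about 9 mm of the shelf's centreline, with neighbours' centres about 55 to 81 mm apart. The top and side readings differ by up to about 7 mm; the placing targets were 70 mm apart.
- **Other things:** the carton, screwdriver, case and, in the side view, the spectacles read within about 15 mm of their starting places. In the top view the arm hid the spray bottle and spectacles, and both labels landed on wrong spots. The side view put the spray bottle about 20 mm from its first reading, and it looks unmoved in the pictures.

**One thing went wrong:** my first shelf estimate was about 4 mm off. On the second stroke the scraper came down on the near lip with about 32 N at the wrist and tilted in the grip. I levelled it against the shelf surface before sweeping.

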